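# Pack the top layer of a fossil crate

## Task

Lay the plywood separator flat on the bottom layer in the crate, bar up; on it goes the next layer: every loose bone piece from the bench and the vertebra, side by side and not on top of one another. The vertebra is in one of the three lidded tubs: open them from left (the robot's left) to right only until you find it, laying each lid on the bench and leaving it off until the vertebra has been packed. Then put every lid back on its own tub, squarely home, leaving the tubs standing where they are with the pebbles in them and the jar and the brush alone.

Things in the scene. Friction and masses are not known exactly. Their poses are not given: they have to be found in the camera images.
- crate: Open wooden packing crate, fixed: inside 170 mm (its x) by 220 mm (its y), outside 186 x 236 mm, 74 mm high. Origin: centre of its underside on the bench, z up. Its bottom layer is already in: six bone pieces bedded in grey foam, fixed, their flat tops 40 mm above the origin.
- sheet_grip (a point): The separator: stiff plywood sheet 155 mm (its x) x 205 mm (its y), 5 mm thick, about 180 g, flat on the bench at first, with an upright lifting bar across its middle: 60 mm long along x, 12 mm thick along y, 30 mm tall above the sheet. This point is on the bar over the sheet centre, 22 mm above the sheet top face, 27 mm above its underside; z up.
- tub1: Tub 1 of three identical round opaque white tubs, loose; tub 1 is the leftmost (largest y), tub 2 the middle, tub 3 the rightmost. 104 mm across, 50 mm high, wall 4 mm, floor 5 mm thick, about 400 g. Origin: centre of its underside, z up.
- lid1_knob (a point): Loose lid of tub 1, 90 g: round plate 110 mm across, 5 mm thick, over a boss 84 mm across, 6 mm deep, that drops into the tub mouth (5 mm play each way); upright round knob 22 mm across, 32 mm tall. Point on the knob axis, 10 mm below its top, 22 mm above the plate, 33 mm above the boss underside (bench, when laid down); 77 mm above the tub underside when closed. z up.
- tub2: Tub 2 of three identical round opaque white tubs, loose; tub 1 is the leftmost (largest y), tub 2 the middle, tub 3 the rightmost. 104 mm across, 50 mm high, wall 4 mm, floor 5 mm thick, about 400 g. Origin: centre of its underside, z up.
- lid2_knob (a point): Loose lid of tub 2, 90 g: round plate 110 mm across, 5 mm thick, over a boss 84 mm across, 6 mm deep, that drops into the tub mouth (5 mm play each way); upright round knob 22 mm across, 32 mm tall. Point on the knob axis, 10 mm below its top, 22 mm above the plate, 33 mm above the boss underside (bench, when laid down); 77 mm above the tub underside when closed. z up.
- tub3: Tub 3 of three identical round opaque white tubs, loose; tub 1 is the leftmost (largest y), tub 2 the middle, tub 3 the rightmost. 104 mm across, 50 mm high, wall 4 mm, floor 5 mm thick, about 400 g. Origin: centre of its underside, z up.
- lid3_knob (a point): Loose lid of tub 3, 90 g: round plate 110 mm across, 5 mm thick, over a boss 84 mm across, 6 mm deep, that drops into the tub mouth (5 mm play each way); upright round knob 22 mm across, 32 mm tall. Point on the knob axis, 10 mm below its top, 22 mm above the plate, 33 mm above the boss underside (bench, when laid down); 77 mm above the tub underside when closed. z up.
- vertebra_mid (a point): The vertebra: a pale spool-shaped fossil standing on end inside one of the tubs, under its lid: round body 25 mm across and 34 mm tall, with a wing 10 mm thick and 12 mm high on either side at mid-height, 60 mm from tip to tip along its x; grip it across y. This point is its centre, 17 mm above its underside; z up. About 60 g.
- pebble1_mid (a point): A flat round grey pebble 36 mm across and 14 mm thick, one in each of the two tubs that do not hold the vertebra; this point is its centre. It stays in its tub.
- pebble2_mid (a point): A flat round grey pebble 36 mm across and 14 mm thick, one in each of the two tubs that do not hold the vertebra; this point is its centre. It stays in its tub.
- bone1_mid (a point): Loose bone piece 1: pale, straight, 60 mm long (its x), 22 mm wide at the thicker ends, 20 mm at the waist (y), 24 mm high, about 60 g, lying on the bench. Point: its centre, 12 mm above its underside, z up. Two or three such pieces are there; an absent one has no pose. One may get knocked aside.
- bone2_mid (a point): Loose bone piece 2: pale, straight, 60 mm long (its x), 22 mm wide at the thicker ends, 20 mm at the waist (y), 24 mm high, about 60 g, lying on the bench. Point: its centre, 12 mm above its underside, z up. Two or three such pieces are there; an absent one has no pose. One may get knocked aside.
- bone3_mid (a point): Loose bone piece 3: pale, straight, 60 mm long (its x), 22 mm wide at the thicker ends, 20 mm at the waist (y), 24 mm high, about 60 g, lying on the bench. Point: its centre, 12 mm above its underside, z up. Two or three such pieces are there; an absent one has no pose. One may get knocked aside.
- jar: Bystander: glass jar 48 mm across and 80 mm tall, standing on the bench; leave alone. Origin at the centre of its underside.
- brush: Bystander: brush 180 mm long lying along its x; leave alone.
Mind the look-alikes: they are no part of the job. What is shaped like the tub1 but green or pink is not meant.

How it is judged:
By the outcome, as a careful person would: the job done as asked, in the order asked, and still so for the second after the job is handed in, with the robot touching nothing.
Of bone1, bone2, bone3 only 2 to 3 are there at a start; the rules pass over those that are not, and their reading is None.
At some moment in a run one of bone1, bone2, bone3 may be knocked a few centimetres aside while the robot is not near it.
It also fails if it takes over 210 s, if anything falls off the work surface, if the arm or the gripper's body presses on something with over 40 N, if the wrist force passes 120 N, or if a joint passes its speed limit or range.

## Robot

A 7-joint arm with a two-finger parallel gripper is mounted at the origin on the work surface. World frame = base frame: x ahead of the robot, y to its left, z up, the work surface at z = 0. Lengths are in m, angles in rad, forces in N, time in s.
With the tool pointing down it reaches from about 0.35 to 0.9 m from the base axis. Payload 19.9 kg.
Tool frame: the origin (TCP) lies at the very end of the fingers, on their centre line; the grasp point (between the pads) lies 19 mm behind it; x points along the fingers, y is the direction in which the jaws open and shut, and the axes are right-handed (so a half turn about x gives the same grasp; the last joint's range is limited). The gripper opens to 85 mm and grips with 20 to 120 N. Pads are 22 mm wide; open, the fingers measure 114 mm over their backs; the gripper's body (76 mm by 85 mm) begins 54 mm behind the grasp point. The pads swing forward as they close: fully open they stand 13 mm farther back than shut.
Start: joints at [1.109, 0.417, -0.01, 1.614, 0.005, 1.111, -0.053], TCP at [0.255, -0.57, 0.231] pointing down, gripper open.
Joint ranges: [-2.81, 2.81], [-0.39, 2.02], [-1.27, 1.25], [0.06, 2.57], [-1.19, 4.33], [0.19, 2], [-2.82, 2.82]. Speed limits (rad/s): [1.89, 1.89, 2.39, 2.39, 3.01, 3.01, 3.01].

## Interface

Orientations are given as a unit quaternion [w, x, y, z].
In Python, from plant import * gives the robot as it stands.
- The arm moves only by the tool send_rows, never from a script. Its argument "commands" is a list of rows, each an object of numbers: "gripper": the opening, from -1 (shut) to 1 (fully open), so that 0 is half open; "tx", "ty", "tz": the shift along the world's x, y, z in cm; "spin": the turn about the world's z in rad. A call has 1 to 20 rows; each row shifts and turns the commanded pose from where the row before left it; what a row does not reach is not made up. A row lasts 1/10 s, in which the tool goes at most 50 mm and 8.59 degrees, less where a joint would pass 70% of its speed; a pose out of reach is approached as far as the arm can. A call with a gripper value outside its range is refused whole. The fingers move at their own pace and stop on an object; the grip force is fixed at half the most. Time passes only in rows, so rows that do not move let the fingers close. It gives the time, the measured TCP pose, the force and the opening at its end, in the units of the state.
- get_state(): the state, without advancing time (a new reading comes with each control period).
- snapshot(name): name is "scene" or "top" or "wrist"; returns a dict with "image" (420x560x3 uint8, blue, green, red), "fx", "fy", "cx", "cy" (pixels), "k1" (the pictures are not rectified: a ray, as slopes to the right and down, at radius r is drawn at 1 + k1 r^2 times it, then the intrinsics apply), "R" (3x3) and "t" (3): a world point X has camera coordinates R X + t; the wrist camera has in their place "mount" (4x4, takes a point from camera to tool coordinates, whose origin is the TCP and whose axes are the tool frame's). Camera axes: x right, y down, z forward; pixel columns grow to the right and rows downward; lengths in m; the calibration is good to about 2 mm. A picture is of the moment at which its call begins: read the wrist's pose just before it. There is no depth.
- close_job(): hands the job in, once; it reports no verdict.
The state is a dict: "time": time; "q": joint angles; "qvel": joint speeds; "effort": joint torques, N m; "ee_pos": TCP position; "eef_rot": TCP orientation; "wrist_force": force on the tool from outside, world axes, zero at the start; "moment": the same for the moment, N m; "gripper_width": opening from 0.0 (shut) to 1.0 (fully open).
Only numpy, scipy, OpenCV 4.12 (cv2) and the standard library are available. Lean on these libraries where they do the work, as an engineer would, in place of code of your own. Each camera call takes 0.05 s, during which the arm holds its last target. There are 200 camera calls.

## Working session

There is one attempt and no reset: what is moved stays moved. The work goes in short steps, Python scripts to look and compute and a tool call to move; the robot and the scene stay as the last step left them, time stands still between calls to the robot, and variables do not carry over. Pictures are saved under pics/ and viewed, about 12 in all and at most 16, crops included, and the job is handed in when it is done.

Besides the shell and the picture viewer there is one more tool, called after "Emit:" by a JSON object that holds its "api" and its "payload". send_rows: Moves the arm, as the interface text tells. Its arguments: {"type":"object","properties":{"commands":{"type":"array","items":{"type":"object","properties":{"gripper":{"type":"number"},"tx":{"type":"number"},"ty":{"type":"number"},"tz":{"type":"number"},"spin":{"type":"number"}}}}},"required":["commands"]}

```bash
ls; mkdir -p pics; cat > h.py <<'E'
from plant import *
import numpy as np, cv2
from scipy.spatial.transform import Rotation as Ro
def pose():
    s=get_state(); w,x,y,z=s["eef_rot"]; return np.array(s["ee_pos"]),Ro.from_quat([x,y,z,w]).as_matrix(),s
def cam(name):
    p,R,s=pose(); c=snapshot(name)
    if name=="wrist":
        M=np.array(c["mount"]); T=np.eye(4);T[:3,:3]=R;T[:3,3]=p; W=np.linalg.inv(T@M)
        c["R"],c["t"]=W[:3,:3],W[:3,3]
    c["R"]=np.array(c["R"]);c["t"]=np.array(c["t"]); return c
def w2p(c,X):
    v=c["R"]@np.array(X,float)+c["t"]; a=v[:2]/v[2]; a=a*(1+c["k1"]*(a@a))
    return a*[c["fx"],c["fy"]]+[c["cx"],c["cy"]]
def p2w(c,u,v,z):
    d=np.array([(u-c["cx"])/c["fx"],(v-c["cy"])/c["fy"]]); a=d.copy()
    for _ in range(20): a=d/(1+c["k1"]*(a@a))
    r=c["R"].T@np.array([*a,1]); o=-c["R"].T@c["t"]; return o+r*(z-o[2])/r[2]
def save(c,n): cv2.imwrite(f"pics/{n}.png",c["image"]); import pickle; pickle.dump(c,open(f"pics/{n}.pkl","wb"))
def load(n):
    import pickle; return pickle.load(open(f"pics/{n}.pkl","rb"))
E
python3 - <<'E'
from h import *
for n in("top","scene"):
    c=cam(n); save(c,n+"0"); print(n,-c["R"].T@c["t"],c["fx"],c["k1"])
p,R,s=pose();print(p,R,s["gripper_width"])
a=load("top0")["image"]
cv2.imwrite("pics/t.png",cv2.resize(a,(800,600),interpolation=cv2.INTER_CUBIC))
E
```

```text
pics
top [0.3542194  0.11867069 1.37432082] 466.0154890737964 0.04545790322470126
scene [1.26982422 0.36521274 0.69690484] 382.5363599549753 -0.035180835136886544
[ 0.25518118 -0.57019217  0.23071978] [[-5.24446437e-04  4.08510420e-01 -9.12753505e-01]
 [ 9.78137731e-04 -9.12752985e-01 -4.08510749e-01]
 [-9.99999384e-01 -1.10704065e-03  7.91105951e-05]] 1.000219565227151
```

View pics/t.png

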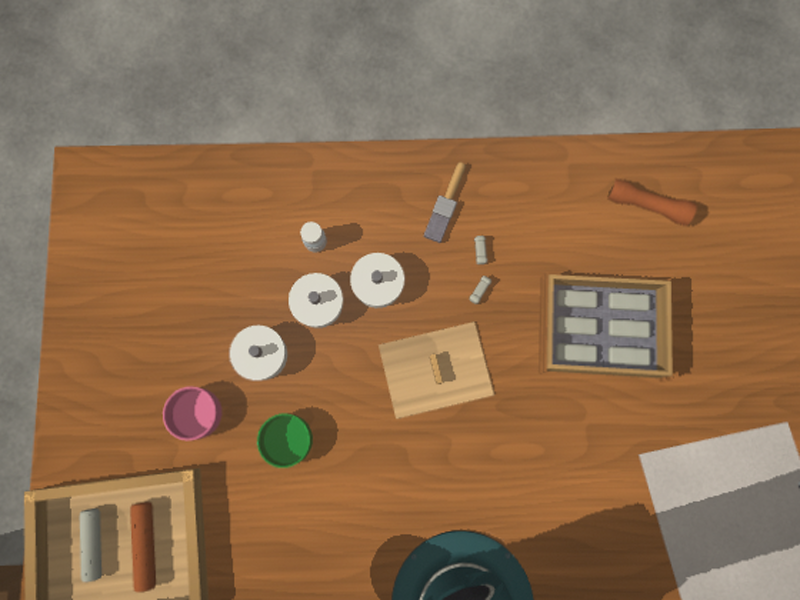

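View pics/scene0.png

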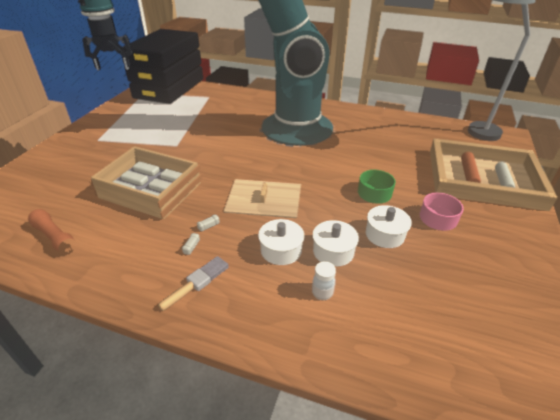

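The top view (800×600) shows the tubs at (257,352), (316,299) and (377,279), the sheet at (437,369) and the crate at (612,325). Two bones lie at (481,249) and (482,290). Next I'll segment these for world positions.

```bash
python3 - <<'E'
from h import *
c=load("top0"); im=c["image"]; k=.7
hsv=cv2.cvtColor(im,cv2.COLOR_BGR2HSV)
m=((hsv[...,1]<60)&(hsv[...,2]>110)).astype(np.uint8)
n,l,st,ce=cv2.connectedComponentsWithStats(m)
for i in range(1,n):
    x,y,w,h,a=st[i]
    if a>25 and y>105 and y<280:
        cn=max(cv2.findContours((l==i).astype(np.uint8),0,2)[0],key=cv2.contourArea); r=cv2.minAreaRect(cn)
        (u,v),_=cv2.minEnclosingCircle(cn)
        b=[p2w(c,*q,.024)[:2] for q in cv2.boxPoints(r)]
        print(a,ce[i].round(1),'.055:',p2w(c,u,v,.055)[:2].round(4),'.024 rect:',np.mean(b,0).round(4), [np.round(b[j+1]-b[j],3) for j in(0,1)])
# knobs: dark in lids
m=((hsv[...,2]<120)&(hsv[...,1]<70)).astype(np.uint8)
for q in[(257,352),(316,299),(377,279)]:
    u,v=int(q[0]*k),int(q[1]*k); print(im[v-6:v+6:2,u-6:u+10:2].mean(2).round().astype(int).tolist())
for nm,pts,z in[("sheet",[(379,346),(474,322),(494,394),(397,417)],.005),("crate out",[(549,275),(671,280),(672,376),(546,370)],.074),("bar top ends",[(433,356),(441,383)],.035)]:
    P=np.array([p2w(c,a*k,b*k,z)[:2] for a,b in pts]); print(nm,P.round(3).tolist(),P.mean(0).round(4),np.linalg.norm(np.diff(P,axis=0),axis=1).round(3))
E
```

```text
376 [307.6 152.1] .055: [0.7551 0.0192] .024 rect: [0.7657 0.0189] [array([ 0.087, -0.034]), array([-0.016, -0.037])]
253 [218.3 164.8] .055: [0.7243 0.2825] .024 rect: [0.7341 0.2877] [array([ 0.035, -0.034]), array([-0.041, -0.039])]
132 [336.1 174.5] .055: [ 0.688  -0.0588] .024 rect: [ 0.696 -0.063] [array([ 0.001, -0.021]), array([-0.059, -0.001])]
1125 [263.7 195.5] .055: [0.6298 0.1516] .024 rect: [0.6373 0.1537] [array([-0.003, -0.11 ]), array([-0.112,  0.003])]
1128 [220.8 209.7] .055: [0.5908 0.2767] .024 rect: [0.598 0.281] [array([-0.002, -0.11 ]), array([-0.111,  0.001])]
126 [335.7 202.5] .055: [ 0.6053 -0.0538] .024 rect: [ 0.611  -0.0583] [array([ 0.049, -0.032]), array([-0.011, -0.016])]
2957 [425.7 227.5] .055: [ 0.5234 -0.3036] .024 rect: [ 0.5326 -0.3135] [array([-0.004, -0.193]), array([-0.16 ,  0.014])]
1172 [180.  246.8] .055: [0.4864 0.3918] .024 rect: [0.4914 0.3987] [array([-0.002, -0.111]), array([-0.108, -0.001])]
[[211, 212, 211, 211, 211, 211, 212, 212], [212, 167, 124, 122, 149, 149, 150, 138], [207, 117, 115, 115, 72, 122, 138, 138], [205, 120, 118, 11
[... 192 characters left out ...]
7, 118, 117, 115, 76, 138, 138, 138], [210, 124, 118, 119, 73, 136, 138, 139], [211, 157, 91, 73, 83, 138, 138, 209], [211, 212, 208, 174, 212, 209, 212, 212]]
[[212, 211, 212, 141, 181, 211, 211, 211], [211, 212, 122, 115, 113, 119, 137, 137], [212, 211, 119, 117, 115, 96, 138, 138], [212, 211, 126, 119, 118, 83, 138, 138], [212, 212, 135, 83, 71, 133, 204, 208], [212, 212, 211, 208, 209, 212, 211, 211]]
sheet [[0.5, 0.151], [0.546, -0.046], [0.398, -0.081], [0.356, 0.117]] [0.4499 0.0353] [0.203 0.152 0.202]
crate out [[0.627, -0.19], [0.612, -0.427], [0.424, -0.411], [0.44, -0.173]] [ 0.5259 -0.3003] [0.237 0.188 0.239]
bar top ends [[0.475, 0.042], [0.421, 0.028]] [0.4476 0.0351] [0.056]
```

Emit:
{"api": "send_rows", "payload": {"commands": [{"tx": 2.2, "ty": 2.7, "tz": 1.5, "spin": -0.03}, {"tx": 2.2, "ty": 2.7, "tz": 1.5, "spin": -0.03}, {"tx": 2.2, "ty": 2.7, "tz": 1.5, "spin": -0.03}, {"tx": 2.2, "ty": 2.7, "tz": 1.5, "spin": -0.03}, {"tx": 2.2, "ty": 2.7, "tz": 1.5, "spin": -0.03}, {"tx": 2.2, "ty": 2.7, "tz": 1.5, "spin": -0.03}, {"tx": 2.2, "ty": 2.7, "tz": 1.5, "spin": -0.03}, {"tx": 2.2, "ty": 2.7, "tz": 1.5, "spin": -0.03}, {"tx": 2.2, "ty": 2.7, "tz": 1.5, "spin": -0.03}, {"tx": 2.2, "ty": 2.7, "tz": 1.5, "spin": -0.03}, {}, {}]}}

```text
schema error: expected keys gripper, tx, ty, tz, spin
```

```bash
python3 - <<'E'
from h import *
c=cam("wrist"); save(c,"w1"); print(-c["R"].T@c["t"],c["R"],c["fx"],c["k1"])
for z in(.074,):
  print([w2p(c,[a,b,z]).round() for a,b in [[0.627, -0.19], [0.612, -0.427], [0.424, -0.411], [0.44, -0.173]]])
E
```

```text
[ 0.33283628 -0.53503667  0.37312276] [[ 0.40870177 -0.91266696 -0.00137611]
 [-0.8621165  -0.38655871  0.32760878]
 [-0.29952965 -0.13270792 -0.94481247]] 340.5110795394706 0.014614519387805745
[array([ -246., -1102.]), array([ 310., -537.]), array([ 169., -116.]), array([-236., -385.])]
```

View pics/w1.png

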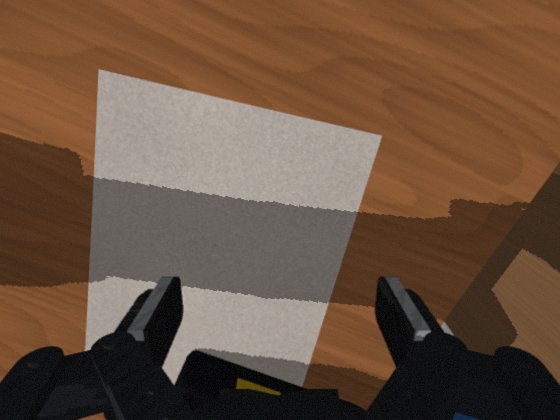

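That call was refused because every key is needed in each row, so the arm hasn't moved. The wrist picture shows only the paper and the fingers.

Emit:
{"api": "send_rows", "payload": {"commands": [{"tx": 2.3, "ty": 2.7, "tz": 1.5, "spin": -0.03, "gripper": 1}, {"tx": 2.3, "ty": 2.7, "tz": 1.5, "spin": -0.03, "gripper": 1}, {"tx": 2.3, "ty": 2.7, "tz": 1.5, "spin": -0.03, "gripper": 1}, {"tx": 2.3, "ty": 2.7, "tz": 1.5, "spin": -0.03, "gripper": 1}, {"tx": 2.3, "ty": 2.7, "tz": 1.5, "spin": -0.03, "gripper": 1}, {"tx": 2.3, "ty": 2.7, "tz": 1.5, "spin": -0.03, "gripper": 1}, {"tx": 2.3, "ty": 2.7, "tz": 1.5, "spin": -0.03, "gripper": 1}, {"tx": 2.3, "ty": 2.7, "tz": 1.5, "spin": -0.03, "gripper": 1}, {"tx": 2.3, "ty": 2.7, "tz": 1.5, "spin": -0.03, "gripper": 1}, {"tx": 2.3, "ty": 2.7, "tz": 1.5, "spin": -0.03, "gripper": 1}, {"tx": 0, "ty": 0, "tz": 0, "spin": 0, "gripper": 1}, {"tx": 0, "ty": 0, "tz": 0, "spin": 0, "gripper": 1}]}}

```text
time: 1.35
ee_pos: [0.4856, -0.3, 0.3812]
eef_rot: [-0.043, -0.706, -0.043, 0.706]
wrist_force: [-0.8, 0.5, -0.0]
gripper_width: 1.006
```

```bash
python3 - <<'E'
from h import *
c=cam("wrist"); save(c,"w2"); p,R,s=pose(); print(p,s["time"])
print([w2p(c,[a,b,.074]).round() for a,b in [[0.627, -0.19], [0.612, -0.427], [0.424, -0.411], [0.44, -0.173]]])
E
```

```text
[ 0.48488954 -0.30083279  0.38083287] 1.4
[array([201.,  28.]), array([395.,  68.]), array([353., 211.]), array([182., 180.])]
```

View pics/w2.png

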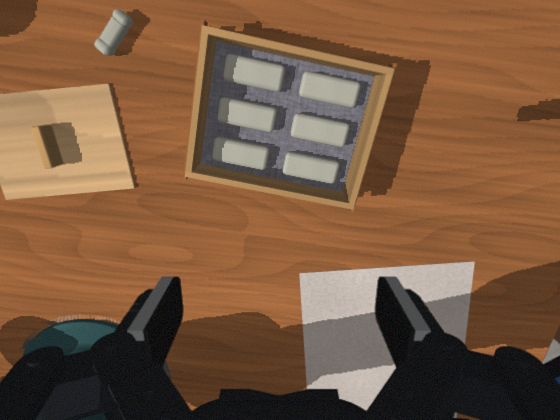

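The wrist view shows the crate's outer rim corners at (204,25), (396,67), (353,208) and (186,178). That agrees with the top view within about 3 px.

```bash
cat >> h.py <<'E'
from scipy.optimize import least_squares
def rectfit(c,px,L,W,z,x0):
    # px in order (+x+y),(+x-y),(-x-y),(-x+y); L along x, W along y
    def f(v):
        cs,sn=np.cos(v[2]),np.sin(v[2])
        return np.ravel([w2p(c,[v[0]+cs*a*L/2-sn*b*W/2,v[1]+sn*a*L/2+cs*b*W/2,z])-q for (a,b),q in zip([(1,1),(1,-1),(-1,-1),(-1,1)],px)])
    r=least_squares(f,x0); return r.x.round(4),np.abs(r.fun).max().round(1)
E
python3 - <<'E'
from h import *
c=load("w2");print("crate wrist",rectfit(c,[(204,25),(396,67),(353,208),(186,178)],.186,.236,.074,[.526,-.3,-.07]))
t=load("top0")
k=.7
print("crate top",rectfit(t,np.array([(549,275),(671,280),(672,376),(546,370)])*k,.186,.236,.074,[.526,-.3,-.07]))
print("sheet top",rectfit(t,np.array([(379,346),(474,322),(494,394),(397,417)])*k,.155,.205,.005,[.45,.035,.2]))
E
```

```text
crate wrist (array([ 0.5288, -0.3026, -0.0742]), np.float64(1.6))
crate top (array([ 0.5258, -0.3003, -0.0743]), np.float64(1.0))
sheet top (array([0.4501, 0.0353, 0.2224]), np.float64(1.3))
```

Emit:
{"api": "send_rows", "payload": {"commands": [{"tx": -0.7, "ty": 3.3, "tz": -0.7, "spin": 0.01, "gripper": 1}, {"tx": -0.7, "ty": 3.3, "tz": -0.7, "spin": 0.01, "gripper": 1}, {"tx": -0.7, "ty": 3.3, "tz": -0.7, "spin": 0.01, "gripper": 1}, {"tx": -0.7, "ty": 3.3, "tz": -0.7, "spin": 0.01, "gripper": 1}, {"tx": -0.7, "ty": 3.3, "tz": -0.7, "spin": 0.01, "gripper": 1}, {"tx": -0.7, "ty": 3.3, "tz": -0.7, "spin": 0.01, "gripper": 1}, {"tx": -0.7, "ty": 3.3, "tz": -0.7, "spin": 0.01, "gripper": 1}, {"tx": -0.7, "ty": 3.3, "tz": -0.7, "spin": 0.01, "gripper": 1}, {"tx": -0.7, "ty": 3.3, "tz": -0.7, "spin": 0.01, "gripper": 1}, {"tx": -0.7, "ty": 3.3, "tz": -0.7, "spin": 0.01, "gripper": 1}, {"tx": 0, "ty": 0, "tz": 0, "spin": 0, "gripper": 1}, {"tx": 0, "ty": 0, "tz": 0, "spin": 0, "gripper": 1}]}}

```text
time: 2.6
ee_pos: [0.415, 0.0289, 0.311]
eef_rot: [-0.078, -0.703, -0.078, 0.703]
wrist_force: [-0.5, -0.3, 1.3]
gripper_width: 0.998
```

```bash
python3 - <<'E'
from h import *
c=cam("wrist"); save(c,"w3"); p,R,s=pose(); print(p,np.arctan2(R[1,1],R[0,1]))
E
```

```text
[0.41523318 0.02837902 0.31106727] -1.3515068560286336
```

View pics/w3.png

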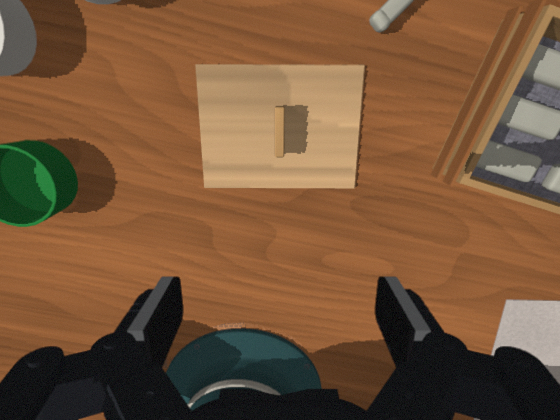

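The sheet's corners are at (197,65), (365,66), (355,188) and (204,188), with its bar at (279,131).

```bash
python3 - <<'E'
from h import *
c=load("w3")
s,e=rectfit(c,[(197,65),(365,66),(355.5,188),(204,188)],.155,.205,.005,[.45,.035,.22]);print(s,e)
p,R,_=pose();print("d cm",(s[:2]-p[:2])*100,p[2])
print("bar ends",p2w(c,279,106,.035),p2w(c,280,157,.035))
E
```

```text
[0.4504 0.0352 0.2154] 0.9
d cm [3.51668226 0.68209767] 0.3110672720951838
bar ends [0.48078713 0.04389018 0.035     ] [0.42224837 0.02947309 0.035     ]
```

Emit:
{"api": "send_rows", "payload": {"commands": [{"tx": 1.75, "ty": 0.35, "tz": -3, "spin": 0, "gripper": 0}, {"tx": 1.75, "ty": 0.35, "tz": -3, "spin": 0, "gripper": 0}, {"tx": 0, "ty": 0, "tz": -4, "spin": 0, "gripper": 0}, {"tx": 0, "ty": 0, "tz": -4, "spin": 0, "gripper": 0}, {"tx": 0, "ty": 0, "tz": -4, "spin": 0, "gripper": 0}, {"tx": 0, "ty": 0, "tz": -4, "spin": 0, "gripper": 0}, {"tx": 0, "ty": 0, "tz": -3, "spin": 0, "gripper": 0}, {"tx": 0, "ty": 0, "tz": -2, "spin": 0, "gripper": 0}, {"tx": 0, "ty": 0, "tz": -2, "spin": 0, "gripper": 0}, {"tx": 0, "ty": 0, "tz": -1, "spin": 0, "gripper": 0}, {"tx": 0, "ty": 0, "tz": 0, "spin": 0, "gripper": 0}, {"tx": 0, "ty": 0, "tz": 0, "spin": 0, "gripper": -1}, {"tx": 0, "ty": 0, "tz": 0, "spin": 0, "gripper": -1}, {"tx": 0, "ty": 0, "tz": 0, "spin": 0, "gripper": -1}, {"tx": 0, "ty": 0, "tz": 0, "spin": 0, "gripper": -1}, {"tx": 0, "ty": 0, "tz": 0, "spin": 0, "gripper": -1}, {"tx": 0, "ty": 0, "tz": 0, "spin": 0, "gripper": -1}, {"tx": 0, "ty": 0, "tz": 0, "spin": 0, "gripper": -1}]}}

```text
time: 4.45
ee_pos: [0.4509, 0.0363, 0.0123]
eef_rot: [0.078, 0.703, 0.078, -0.702]
wrist_force: [-1.7, -1.2, 7.3]
gripper_width: 0.129
```

Emit:
{"api": "send_rows", "payload": {"commands": [{"tx": 0, "ty": 0, "tz": 1, "spin": 0, "gripper": -1}, {"tx": 0, "ty": 0, "tz": 2, "spin": 0, "gripper": -1}, {"tx": 0, "ty": 0, "tz": 3, "spin": 0, "gripper": -1}, {"tx": 0, "ty": 0, "tz": 3, "spin": 0, "gripper": -1}, {"tx": 0, "ty": 0, "tz": 3, "spin": 0, "gripper": -1}, {"tx": 0.76, "ty": -3.37, "tz": 0, "spin": -0.029, "gripper": -1}, {"tx": 0.76, "ty": -3.37, "tz": 0, "spin": -0.029, "gripper": -1}, {"tx": 0.76, "ty": -3.37, "tz": 0, "spin": -0.029, "gripper": -1}, {"tx": 0.76, "ty": -3.37, "tz": 0, "spin": -0.029, "gripper": -1}, {"tx": 0.76, "ty": -3.37, "tz": 0, "spin": -0.029, "gripper": -1}, {"tx": 0.76, "ty": -3.37, "tz": 0, "spin": -0.029, "gripper": -1}, {"tx": 0.76, "ty": -3.37, "tz": 0, "spin": -0.029, "gripper": -1}, {"tx": 0.76, "ty": -3.37, "tz": 0, "spin": -0.029, "gripper": -1}, {"tx": 0.76, "ty": -3.37, "tz": 0, "spin": -0.029, "gripper": -1}, {"tx": 0.76, "ty": -3.37, "tz": 0, "spin": -0.029, "gripper": -1}, {"tx": 0, "ty": 0, "tz": 0, "spin": 0, "gripper": -1}, {"tx": 0, "ty": 0, "tz": 0, "spin": 0, "gripper": -1}]}}

```text
time: 6.15
ee_pos: [0.526, -0.3008, 0.1319]
eef_rot: [-0.025, 0.707, -0.025, -0.707]
wrist_force: [0.8, 1.0, -2.3]
gripper_width: 0.126
```

```bash
python3 - <<'E'
from h import *
p,R,s=pose(); print(p,np.arctan2(R[1,1],R[0,1])+np.pi/2,s["gripper_width"],s["wrist_force"],R[:,0])
c=cam("wrist"); save(c,"w4")
print(-c["R"].T@c["t"])
E
```

```text
[ 0.52604859 -0.30079941  0.13191605] -0.070052521637465 0.12640659219811998 [ 0.79080382  1.01891993 -2.25119252] [ 3.09560238e-04  5.33086867e-04 -9.99999810e-01]
[ 0.61077719 -0.30616658  0.2743487 ]
```

View pics/w4.png

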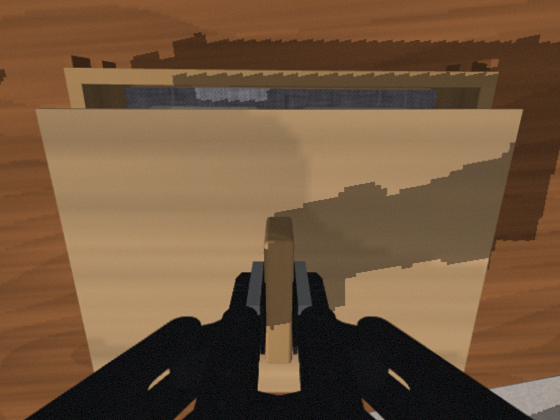

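The held sheet's far corners are at (38,109) and (522,109), and the crate's far rim corners behind it are at (66,69) and (498,72).

```bash
python3 - <<'E'
from h import *
c=load("w4")
a,b=p2w(c,38,108.5,.1246)[:2],p2w(c,522,109,.1246)[:2]; d,e=p2w(c,66,69,.074)[:2],p2w(c,498,72,.074)[:2]
for n,p,q,h in(("sheet",a,b,.0775),("crate",d,e,.093)):
    v=p-q; y=v/np.linalg.norm(v); x=np.array([y[1],-y[0]]); print(n,np.linalg.norm(v),np.arctan2(-y[0],y[1]),(p+q)/2-x*h)
E
```

```text
sheet 0.20295522800807952 -0.07080267331219703 [ 0.52580453 -0.30048113]
crate 0.23422287189968896 -0.07643126069261326 [ 0.52761718 -0.30139209]
```

Emit:
{"api": "send_rows", "payload": {"commands": [{"tx": 0.2, "ty": -0.1, "tz": 0, "spin": -0.005, "gripper": -1}, {"tx": 0, "ty": 0, "tz": -2, "spin": 0, "gripper": -1}, {"tx": 0, "ty": 0, "tz": -2, "spin": 0, "gripper": -1}, {"tx": 0, "ty": 0, "tz": -1, "spin": 0, "gripper": -1}, {"tx": 0, "ty": 0, "tz": -1, "spin": 0, "gripper": -1}, {"tx": 0, "ty": 0, "tz": -1, "spin": 0, "gripper": -1}, {"tx": 0, "ty": 0, "tz": -0.5, "spin": 0, "gripper": -1}, {"tx": 0, "ty": 0, "tz": -0.3, "spin": 0, "gripper": -1}, {"tx": 0, "ty": 0, "tz": 0, "spin": 0, "gripper": -1}, {"tx": 0, "ty": 0, "tz": 0, "spin": 0, "gripper": -1}]}}

```text
time: 7.2
ee_pos: [0.5285, -0.3016, 0.0536]
eef_rot: [-0.026, 0.707, -0.026, -0.706]
wrist_force: [0.1, -0.2, -2.3]
gripper_width: 0.128
```

Emit:
{"api": "send_rows", "payload": {"commands": [{"tx": 0, "ty": 0, "tz": -0.1, "spin": 0, "gripper": -1}, {"tx": 0, "ty": 0, "tz": 0, "spin": 0, "gripper": -1}, {"tx": 0, "ty": 0, "tz": 0, "spin": 0, "gripper": -0.2}, {"tx": 0, "ty": 0, "tz": 0, "spin": 0, "gripper": -0.2}, {"tx": 0, "ty": 0, "tz": 0, "spin": 0, "gripper": -0.2}, {"tx": 0, "ty": 0, "tz": 0, "spin": 0, "gripper": -0.2}, {"tx": 0, "ty": 0, "tz": 2, "spin": 0, "gripper": -0.2}, {"tx": 0, "ty": 0, "tz": 3, "spin": 0, "gripper": 0}, {"tx": -0.5, "ty": 2, "tz": 4, "spin": 0, "gripper": 0}, {"tx": -0.5, "ty": 3, "tz": 4, "spin": 0, "gripper": 0}, {"tx": -0.5, "ty": 3, "tz": 4, "spin": 0, "gripper": 0}, {"tx": 0, "ty": 3, "tz": 4, "spin": 0, "gripper": 0}, {"tx": 0, "ty": 3, "tz": 3, "spin": 0, "gripper": 0}, {"tx": 0, "ty": 3, "tz": 0, "spin": 0, "gripper": 0}, {"tx": 0, "ty": 3, "tz": 0, "spin": 0, "gripper": 0}, {"tx": 0, "ty": 0, "tz": 0, "spin": 0, "gripper": 0}, {"tx": 0, "ty": 0, "tz": 0, "spin": 0, "gripper": 0}]}}

```text
time: 8.9
ee_pos: [0.5133, -0.1015, 0.292]
eef_rot: [-0.026, 0.707, -0.026, -0.707]
wrist_force: [-0.2, -0.5, -0.9]
gripper_width: 0.495
```

```bash
python3 - <<'E'
from h import *
p,R,s=pose(); print(p,np.arctan2(R[1,1],R[0,1])+np.pi/2,s["time"])
c=cam("wrist"); save(c,"w5")
E
```

```text
[ 0.51334111 -0.10147923  0.29200708] -0.07310021194972527 8.9
```

View pics/w5.png

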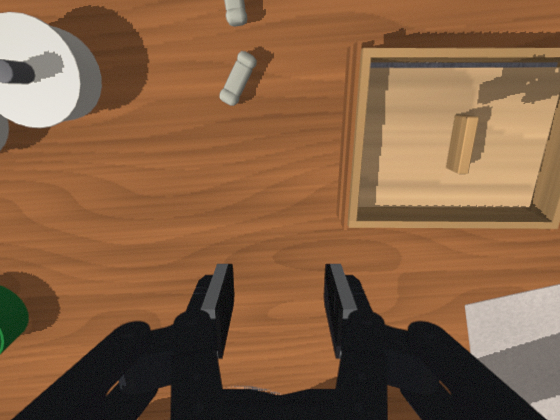

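The sheet lies inside the crate with its bar at (462,144). The nearer bone is at (238,78) and the farther one's end is at (235,10).

```bash
cat >> h.py <<'E'
def bones(c,amin,amax,z=.018):
    hsv=cv2.cvtColor(c["image"],cv2.COLOR_BGR2HSV)
    m=((hsv[...,1]<75)&(hsv[...,2]>95)).astype(np.uint8); m=cv2.morphologyEx(m,cv2.MORPH_CLOSE,np.ones((5,5)))
    n,l,st,ce=cv2.connectedComponentsWithStats(m)
    for i in range(1,n):
        if amin<st[i][4]<amax:
            v,u=np.nonzero(l==i); W=np.array([p2w(c,a,b,z)[:2] for a,b in zip(u,v)])
            q,dims,ang=cv2.minAreaRect((W*1000).astype(np.float32)); ev=np.linalg.eigh(np.cov(W.T))[1][:,1]
            print(st[i][:5].tolist(),"ctr",np.round(q,1),"dims",np.round(dims,0),"axis ang",round(float(np.arctan2(ev[1],ev[0])),3),"lit",int(c["image"][l==i].mean()))
E
python3 - <<'E'
from h import *
bones(load("w5"),150,3000)
print(); bones(load("top0"),80,300)
E
```

```text
[224, 0, 21, 26, 452] ctr [679.7 -65. ] dims [21. 24.] axis ang -2.961 lit 154
[219, 51, 36, 55, 939] ctr [614.2 -60. ] dims [22. 60.] axis ang 2.569 lit 159

[210, 155, 19, 21, 281] ctr [733.9 286.3] dims [65. 46.] axis ang -2.71 lit 170
[332, 165, 9, 20, 137] ctr [697.5 -63.8] dims [59. 21.] axis ang -3.119 lit 153
[329, 193, 15, 20, 135] ctr [612.2 -59.1] dims [20. 61.] axis ang 2.569 lit 153
[294, 395, 36, 25, 85] ctr [55.2 38.1] dims [ 24. 114.] axis ang 2.182 lit 119
```

Emit:
{"api": "send_rows", "payload": {"commands": [{"tx": 2, "ty": 0.83, "tz": -3, "spin": -0.1, "gripper": 0.2}, {"tx": 2, "ty": 0.83, "tz": -3, "spin": -0.1, "gripper": 0.2}, {"tx": 2, "ty": 0.83, "tz": -3, "spin": -0.1, "gripper": 0.2}, {"tx": 2, "ty": 0.83, "tz": -3, "spin": -0.1, "gripper": 0.2}, {"tx": 2, "ty": 0.83, "tz": -3, "spin": -0.1, "gripper": 0.2}, {"tx": 0, "ty": 0, "tz": -4, "spin": 0, "gripper": 0.2}, {"tx": 0, "ty": 0, "tz": -4, "spin": 0, "gripper": 0.2}, {"tx": 0, "ty": 0, "tz": -2, "spin": 0, "gripper": 0.2}, {"tx": 0, "ty": 0, "tz": -2, "spin": 0, "gripper": 0.2}, {"tx": 0, "ty": 0, "tz": -1, "spin": 0, "gripper": 0.2}, {"tx": 0, "ty": 0, "tz": -0.6, "spin": 0, "gripper": 0.2}, {"tx": 0, "ty": 0, "tz": 0, "spin": 0, "gripper": 0.2}, {"tx": 0, "ty": 0, "tz": 0, "spin": 0, "gripper": -1}, {"tx": 0, "ty": 0, "tz": 0, "spin": 0, "gripper": -1}, {"tx": 0, "ty": 0, "tz": 0, "spin": 0, "gripper": -1}, {"tx": 0, "ty": 0, "tz": 0, "spin": 0, "gripper": -1}, {"tx": 0, "ty": 0, "tz": 0, "spin": 0, "gripper": -1}, {"tx": 0, "ty": 0, "tz": 0, "spin": 0, "gripper": -1}]}}

```text
time: 10.75
ee_pos: [0.6141, -0.0604, 0.007]
eef_rot: [-0.2, 0.679, -0.2, -0.678]
wrist_force: [-1.0, -0.3, 6.8]
gripper_width: 0.231
```

Emit:
{"api": "send_rows", "payload": {"commands": [{"tx": 0, "ty": 0, "tz": 2, "spin": 0, "gripper": -1}, {"tx": 0, "ty": 0, "tz": 3, "spin": 0, "gripper": -1}, {"tx": 0, "ty": 0, "tz": 4, "spin": 0, "gripper": -1}, {"tx": 0, "ty": 0, "tz": 3, "spin": 0, "gripper": -1}, {"tx": -0.55, "ty": -2.37, "tz": 0, "spin": 0.063, "gripper": -1}, {"tx": -0.55, "ty": -2.37, "tz": 0, "spin": 0.063, "gripper": -1}, {"tx": -0.55, "ty": -2.37, "tz": 0, "spin": 0.062, "gripper": -1}, {"tx": -0.55, "ty": -2.37, "tz": 0, "spin": 0.062, "gripper": -1}, {"tx": -0.55, "ty": -2.38, "tz": 0, "spin": 0.062, "gripper": -1}, {"tx": -0.55, "ty": -2.38, "tz": 0, "spin": 0.062, "gripper": -1}, {"tx": -0.55, "ty": -2.38, "tz": 0, "spin": 0.062, "gripper": -1}, {"tx": -0.55, "ty": -2.38, "tz": 0, "spin": 0.062, "gripper": -1}, {"tx": 0, "ty": 0, "tz": 0, "spin": 0, "gripper": -1}, {"tx": 0, "ty": 0, "tz": -2, "spin": 0, "gripper": -1}, {"tx": 0, "ty": 0, "tz": -2, "spin": 0, "gripper": -1}, {"tx": 0, "ty": 0, "tz": -1.5, "spin": 0, "gripper": -1}, {"tx": 0, "ty": 0, "tz": -1, "spin": 0, "gripper": -1}, {"tx": 0, "ty": 0, "tz": -0.5, "spin": 0, "gripper": -1}, {"tx": 0, "ty": 0, "tz": 0, "spin": 0, "gripper": -1}, {"tx": 0, "ty": 0, "tz": 0, "spin": 0, "gripper": -1}]}}

```text
time: 12.75
ee_pos: [0.5697, -0.2503, 0.0565]
eef_rot: [-0.027, 0.707, -0.027, -0.706]
wrist_force: [0.3, -0.4, -1.0]
gripper_width: 0.229
```

Emit:
{"api": "send_rows", "payload": {"commands": [{"tx": 0, "ty": 0, "tz": -0.4, "spin": 0, "gripper": -1}, {"tx": 0, "ty": 0, "tz": 0, "spin": 0, "gripper": -1}, {"tx": 0, "ty": 0, "tz": 0, "spin": 0, "gripper": -0.1}, {"tx": 0, "ty": 0, "tz": 0, "spin": 0, "gripper": -0.1}, {"tx": 0, "ty": 0, "tz": 0, "spin": 0, "gripper": -0.1}, {"tx": 0, "ty": 0, "tz": 0, "spin": 0, "gripper": -0.1}, {"tx": 0, "ty": 0, "tz": 2, "spin": 0, "gripper": -0.1}, {"tx": 0, "ty": 0, "tz": 4, "spin": 0, "gripper": -0.1}, {"tx": 0, "ty": 0, "tz": 4, "spin": 0, "gripper": -0.1}, {"tx": 1, "ty": 3, "tz": 4, "spin": 0, "gripper": 0.2}, {"tx": 1, "ty": 3, "tz": 4, "spin": 0, "gripper": 0.2}, {"tx": 1, "ty": 3, "tz": 4, "spin": 0, "gripper": 0.2}, {"tx": 1, "ty": 3, "tz": 0, "spin": 0, "gripper": 0.2}, {"tx": 1, "ty": 3, "tz": 0, "spin": 0, "gripper": 0.2}, {"tx": 0, "ty": 0, "tz": 0, "spin": 0, "gripper": 0.2}, {"tx": 0, "ty": 0, "tz": 0, "spin": 0, "gripper": 0.2}]}}

```text
time: 14.35
ee_pos: [0.6188, -0.1015, 0.2694]
eef_rot: [0.026, -0.707, 0.026, 0.707]
wrist_force: [-0.2, -0.7, -0.6]
gripper_width: 0.598
```

```bash
python3 - <<'E'
from h import *
p,R,s=pose(); print(p,np.arctan2(R[1,1],R[0,1])+np.pi/2,s["time"])
c=cam("wrist"); save(c,"w6"); bones(c,150,5000)
c=cam("top"); save(c,"top1"); bones(c,60,300)
E
```

```text
[ 0.61876069 -0.10153712  0.26944637] -0.07492455628292682 14.35
[128, 0, 53, 85, 3084] ctr [764.3  19.9] dims [40. 84.] axis ang 2.69 lit 133
[228, 68, 26, 58, 1002] ctr [699.  -65.1] dims [60. 21.] axis ang -3.093 lit 164
[403, 180, 30, 56, 1274] ctr [ 554.8 -265.4] dims [30. 71.] axis ang 3.106 lit 161
[496, 354, 64, 66, 2339] ctr [ 250.8 -445. ] dims [128.  87.] axis ang -2.55 lit 165
[210, 155, 19, 21, 282] ctr [734.  286.5] dims [65. 47.] axis ang -2.707 lit 182
[294, 394, 59, 26, 131] ctr [52.   5.4] dims [ 52. 160.] axis ang 1.785 lit 118
```

View pics/w6.png

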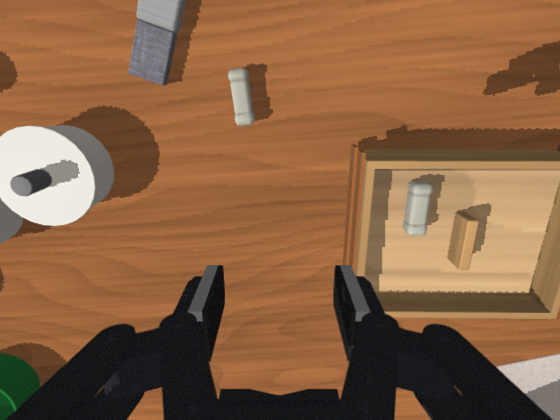

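Bone A sits on the sheet beside the bar at (418,208). Bone B hasn't moved and is at (242,97).

Emit:
{"api": "send_rows", "payload": {"commands": [{"tx": 2, "ty": 0.9, "tz": -3, "spin": 0.028, "gripper": 0.1}, {"tx": 2, "ty": 0.9, "tz": -3, "spin": 0.028, "gripper": 0.1}, {"tx": 2, "ty": 0.9, "tz": -3, "spin": 0.028, "gripper": 0.1}, {"tx": 2, "ty": 0.9, "tz": -3, "spin": 0.028, "gripper": 0.1}, {"tx": 0, "ty": 0, "tz": -4, "spin": 0, "gripper": 0.1}, {"tx": 0, "ty": 0, "tz": -4, "spin": 0, "gripper": 0.1}, {"tx": 0, "ty": 0, "tz": -3, "spin": 0, "gripper": 0.1}, {"tx": 0, "ty": 0, "tz": -2, "spin": 0, "gripper": 0.1}, {"tx": 0, "ty": 0, "tz": -1.3, "spin": 0, "gripper": 0.1}, {"tx": 0, "ty": 0, "tz": 0, "spin": 0, "gripper": 0.1}, {"tx": 0, "ty": 0, "tz": 0, "spin": 0, "gripper": -1}, {"tx": 0, "ty": 0, "tz": 0, "spin": 0, "gripper": -1}, {"tx": 0, "ty": 0, "tz": 0, "spin": 0, "gripper": -1}, {"tx": 0, "ty": 0, "tz": 0, "spin": 0, "gripper": -1}, {"tx": 0, "ty": 0, "tz": 0, "spin": 0, "gripper": -1}, {"tx": 0, "ty": 0, "tz": 0, "spin": 0, "gripper": -1}]}}

```text
time: 16.05
ee_pos: [0.6999, -0.0661, 0.0085]
eef_rot: [0.013, 0.708, 0.012, -0.706]
wrist_force: [-1.0, 0.0, 7.4]
gripper_width: 0.23
```

Emit:
{"api": "send_rows", "payload": {"commands": [{"tx": 0, "ty": 0, "tz": 2, "spin": 0, "gripper": -1}, {"tx": 0, "ty": 0, "tz": 3, "spin": 0, "gripper": -1}, {"tx": 0, "ty": 0, "tz": 4, "spin": 0, "gripper": -1}, {"tx": 0, "ty": 0, "tz": 3, "spin": 0, "gripper": -1}, {"tx": -2.56, "ty": -2.22, "tz": 0, "spin": -0.014, "gripper": -1}, {"tx": -2.56, "ty": -2.22, "tz": 0, "spin": -0.014, "gripper": -1}, {"tx": -2.56, "ty": -2.22, "tz": 0, "spin": -0.014, "gripper": -1}, {"tx": -2.56, "ty": -2.22, "tz": 0, "spin": -0.014, "gripper": -1}, {"tx": -2.56, "ty": -2.23, "tz": 0, "spin": -0.014, "gripper": -1}, {"tx": -2.56, "ty": -2.23, "tz": 0, "spin": -0.014, "gripper": -1}, {"tx": -2.56, "ty": -2.23, "tz": 0, "spin": -0.014, "gripper": -1}, {"tx": -2.57, "ty": -2.23, "tz": 0, "spin": -0.014, "gripper": -1}, {"tx": 0, "ty": 0, "tz": 0, "spin": 0, "gripper": -1}, {"tx": 0, "ty": 0, "tz": -2, "spin": 0, "gripper": -1}, {"tx": 0, "ty": 0, "tz": -2, "spin": 0, "gripper": -1}, {"tx": 0, "ty": 0, "tz": -1.5, "spin": 0, "gripper": -1}, {"tx": 0, "ty": 0, "tz": -1, "spin": 0, "gripper": -1}, {"tx": 0, "ty": 0, "tz": -0.5, "spin": 0, "gripper": -1}, {"tx": 0, "ty": 0, "tz": 0, "spin": 0, "gripper": -1}, {"tx": 0, "ty": 0, "tz": 0, "spin": 0, "gripper": -1}]}}

```text
time: 18.05
ee_pos: [0.4943, -0.244, 0.0571]
eef_rot: [-0.027, 0.707, -0.027, -0.706]
wrist_force: [0.2, 0.4, -0.5]
gripper_width: 0.232
```

Emit:
{"api": "send_rows", "payload": {"commands": [{"tx": 0, "ty": 0, "tz": -0.4, "spin": 0, "gripper": -1}, {"tx": 0, "ty": 0, "tz": 0, "spin": 0, "gripper": -1}, {"tx": 0, "ty": 0, "tz": 0, "spin": 0, "gripper": -0.1}, {"tx": 0, "ty": 0, "tz": 0, "spin": 0, "gripper": -0.1}, {"tx": 0, "ty": 0, "tz": 0, "spin": 0, "gripper": -0.1}, {"tx": 0, "ty": 0, "tz": 0, "spin": 0, "gripper": -0.1}, {"tx": 0, "ty": 0, "tz": 2, "spin": 0, "gripper": -0.1}, {"tx": 0, "ty": 0, "tz": 4, "spin": 0, "gripper": -0.1}, {"tx": 0, "ty": 0, "tz": 4, "spin": 0, "gripper": -0.1}, {"tx": 0, "ty": 3, "tz": 4, "spin": 0, "gripper": 0.1}, {"tx": 0, "ty": 4, "tz": 4, "spin": 0, "gripper": 0.1}, {"tx": 0, "ty": 4, "tz": 4, "spin": 0, "gripper": 0.1}, {"tx": 0, "ty": 4, "tz": 0, "spin": 0, "gripper": 0.1}, {"tx": 0, "ty": 4, "tz": 0, "spin": 0, "gripper": 0.1}, {"tx": 0, "ty": 4, "tz": 0, "spin": 0, "gripper": 0.1}, {"tx": 0, "ty": 4, "tz": 0, "spin": 0, "gripper": 0.1}]}}

```text
time: 19.65
ee_pos: [0.4935, 0.0182, 0.2634]
eef_rot: [-0.027, 0.707, -0.027, -0.706]
wrist_force: [0.5, 1.3, -0.3]
gripper_width: 0.547
```

Emit:
{"api": "send_rows", "payload": {"commands": [{"tx": -0.5, "ty": 3.5, "tz": 0, "spin": 0, "gripper": 0.1}, {"tx": -0.5, "ty": 3.5, "tz": 0, "spin": 0, "gripper": 0.1}, {"tx": -0.5, "ty": 3.5, "tz": 0, "spin": 0, "gripper": 0.1}, {"tx": -0.5, "ty": 3.5, "tz": 0, "spin": 0, "gripper": 0.1}, {"tx": -0.5, "ty": 3.5, "tz": 0, "spin": 0, "gripper": 0.1}, {"tx": -0.5, "ty": 3.5, "tz": 0, "spin": 0, "gripper": 0.1}, {"tx": -0.5, "ty": 3.5, "tz": 0, "spin": 0, "gripper": 0.1}, {"tx": -0.5, "ty": 3.5, "tz": 0, "spin": 0, "gripper": 0.1}, {"tx": -0.5, "ty": 3.5, "tz": 0, "spin": 0, "gripper": 0.1}, {"tx": -0.5, "ty": 3.5, "tz": 0, "spin": 0, "gripper": 0.1}, {"tx": 0, "ty": 0, "tz": 0, "spin": 0, "gripper": 0.1}, {"tx": 0, "ty": 0, "tz": 0, "spin": 0, "gripper": 0.1}]}}

```text
time: 20.85
ee_pos: [0.4434, 0.3672, 0.2629]
eef_rot: [0.026, -0.706, 0.026, 0.707]
wrist_force: [-0.5, 0.3, -0.1]
gripper_width: 0.552
```

```bash
cat >> h.py <<'E'
def lids(c,z,amin=6000,D=None):
    hsv=cv2.cvtColor(c["image"],cv2.COLOR_BGR2HSV)
    m=((hsv[...,1]<45)&(hsv[...,2]>185)).astype(np.uint8)
    n,l,st,ce=cv2.connectedComponentsWithStats(m)
    for i in range(1,n):
        if st[i][4]>amin:
            cn=max(cv2.findContours((l==i).astype(np.uint8),0,1)[0],key=cv2.contourArea)
            W=np.array([p2w(c,a,b,z)[:2] for a,b in cv2.convexHull(cn)[:,0]])
            print(st[i].tolist(),ce[i].round(),"rough",np.c_[W.min(0),W.max(0)].round(3).tolist())
            f=lambda v:np.linalg.norm(W-v[:2],axis=1)-v[2]
            r=least_squares(f,[*W.mean(0),.055],loss="soft_l1",f_scale=.001); print("  circ",r.x.round(4),np.abs(r.fun).mean().round(4))
E
python3 - <<'E'
from h import *
p,R,s=pose(); print(p,np.arctan2(R[1,1],R[0,1])+np.pi/2,s["time"])
c=cam("wrist"); save(c,"w7"); lids(c,.055)
bones(load("w6"),1,1)
E
```

```text
[0.44343611 0.36719215 0.26290765] -0.07476058226202098 20.85
[306, 0, 123, 72, 6362] [362.  33.] rough [[0.539, 0.602], [0.223, 0.333]]
  circ [0.594  0.2788 0.0554] 0.0006
[196, 75, 108, 111, 8132] [248. 130.] rough [[0.435, 0.544], [0.34, 0.448]]
  circ [0.4895 0.3936 0.0543] 0.0001
```

View pics/w7.png

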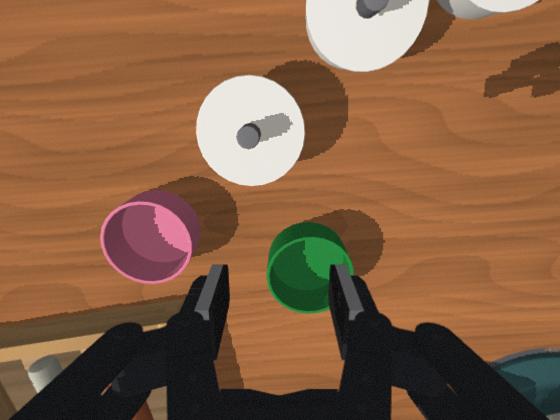

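Lid 1 is at (250,130), with its knob at (249,135). Tub 2's lid is partly in view at (365,20).

Emit:
{"api": "send_rows", "payload": {"commands": [{"tx": 2.3, "ty": 1.3, "tz": -3, "spin": 0, "gripper": 0.1}, {"tx": 2.3, "ty": 1.3, "tz": -3, "spin": 0, "gripper": 0.1}, {"tx": 0, "ty": 0, "tz": -3, "spin": 0, "gripper": 0.1}, {"tx": 0, "ty": 0, "tz": -3, "spin": 0, "gripper": 0.1}, {"tx": 0, "ty": 0, "tz": -3, "spin": 0, "gripper": 0.1}, {"tx": 0, "ty": 0, "tz": -2, "spin": 0, "gripper": 0.1}, {"tx": 0, "ty": 0, "tz": -2, "spin": 0, "gripper": 0.1}, {"tx": 0, "ty": 0, "tz": -1.2, "spin": 0, "gripper": 0.1}, {"tx": 0, "ty": 0, "tz": 0, "spin": 0, "gripper": 0.1}, {"tx": 0, "ty": 0, "tz": 0, "spin": 0, "gripper": -1}, {"tx": 0, "ty": 0, "tz": 0, "spin": 0, "gripper": -1}, {"tx": 0, "ty": 0, "tz": 0, "spin": 0, "gripper": -1}, {"tx": 0, "ty": 0, "tz": 0, "spin": 0, "gripper": -1}, {"tx": 0, "ty": 0, "tz": 0, "spin": 0, "gripper": -1}, {"tx": 0, "ty": 0, "tz": 0, "spin": 0, "gripper": -1}]}}

```text
time: 22.4
ee_pos: [0.4905, 0.393, 0.0626]
eef_rot: [-0.027, 0.707, -0.027, -0.706]
wrist_force: [-1.4, -2.7, 5.7]
gripper_width: 0.236
```

Emit:
{"api": "send_rows", "payload": {"commands": [{"tx": 0, "ty": 0, "tz": 1, "spin": 0, "gripper": -1}, {"tx": 0, "ty": 0, "tz": 2, "spin": 0, "gripper": -1}, {"tx": 0, "ty": 0, "tz": 4, "spin": 0, "gripper": -1}, {"tx": 0, "ty": 0, "tz": 4, "spin": 0, "gripper": -1}, {"tx": -0.7, "ty": -3.2, "tz": 0, "spin": 0, "gripper": -1}, {"tx": -0.7, "ty": -3.2, "tz": 0, "spin": 0, "gripper": -1}, {"tx": -0.7, "ty": -3.2, "tz": 0, "spin": 0, "gripper": -1}, {"tx": -0.7, "ty": -3.2, "tz": 0, "spin": 0, "gripper": -1}, {"tx": -0.7, "ty": -3.2, "tz": 0, "spin": 0, "gripper": -1}, {"tx": -0.7, "ty": -3.2, "tz": 0, "spin": 0, "gripper": -1}, {"tx": -0.7, "ty": -3.2, "tz": 0, "spin": 0, "gripper": -1}, {"tx": -0.7, "ty": -3.2, "tz": 0, "spin": 0, "gripper": -1}, {"tx": -0.7, "ty": -3.2, "tz": 0, "spin": 0, "gripper": -1}, {"tx": -0.7, "ty": -3.2, "tz": 0, "spin": 0, "gripper": -1}, {"tx": 0, "ty": 0, "tz": -4, "spin": 0, "gripper": -1}, {"tx": 0, "ty": 0, "tz": -4, "spin": 0, "gripper": -1}, {"tx": 0, "ty": 0, "tz": -4, "spin": 0, "gripper": -1}, {"tx": 0, "ty": 0, "tz": -2, "spin": 0, "gripper": -1}, {"tx": 0, "ty": 0, "tz": -0.9, "spin": 0, "gripper": -1}, {"tx": 0, "ty": 0, "tz": 0, "spin": 0, "gripper": -1}]}}

```text
time: 24.4
ee_pos: [0.4199, 0.0729, 0.0223]
eef_rot: [0.027, -0.706, 0.027, 0.707]
wrist_force: [0.3, -0.1, -0.5]
gripper_width: 0.232
```

Emit:
{"api": "send_rows", "payload": {"commands": [{"tx": 0, "ty": 0, "tz": -0.3, "spin": 0, "gripper": -1}, {"tx": 0, "ty": 0, "tz": 0, "spin": 0, "gripper": -1}, {"tx": 0, "ty": 0, "tz": 0, "spin": 0, "gripper": 0.1}, {"tx": 0, "ty": 0, "tz": 0, "spin": 0, "gripper": 0.1}, {"tx": 0, "ty": 0, "tz": 0, "spin": 0, "gripper": 0.1}, {"tx": 0, "ty": 0, "tz": 0, "spin": 0, "gripper": 0.1}, {"tx": 0, "ty": 0, "tz": 2, "spin": 0, "gripper": 0.1}, {"tx": 0, "ty": 0, "tz": 4, "spin": 0, "gripper": 0.1}, {"tx": 0, "ty": 0, "tz": 4, "spin": 0, "gripper": 0.1}, {"tx": 0.3, "ty": 3.6, "tz": 4, "spin": 0, "gripper": 0.1}, {"tx": 0.3, "ty": 3.6, "tz": 4, "spin": 0, "gripper": 0.1}, {"tx": 0.3, "ty": 3.6, "tz": 4, "spin": 0, "gripper": 0.1}, {"tx": 0.3, "ty": 3.6, "tz": 3, "spin": 0, "gripper": 0.1}, {"tx": 0.3, "ty": 3.6, "tz": 0, "spin": 0, "gripper": 0.1}, {"tx": 0.3, "ty": 3.6, "tz": 0, "spin": 0, "gripper": 0.1}, {"tx": 0.3, "ty": 3.6, "tz": 0, "spin": 0, "gripper": 0.1}, {"tx": 0.3, "ty": 3.6, "tz": 0, "spin": 0, "gripper": 0.1}, {"tx": 0, "ty": 0, "tz": 0, "spin": 0, "gripper": 0.1}, {"tx": 0, "ty": 0, "tz": 0, "spin": 0, "gripper": 0.1}]}}

```text
time: 26.3
ee_pos: [0.4427, 0.3534, 0.2601]
eef_rot: [0.026, -0.706, 0.026, 0.707]
wrist_force: [0.2, -0.9, 0.4]
gripper_width: 0.557
```

```bash
python3 - <<'E'
from h import *
p,R,s=pose(); print(p,np.arctan2(R[1,1],R[0,1])+np.pi/2,s["time"])
c=cam("wrist"); save(c,"w8"); lids(c,.050,2000)
t=cam("top"); save(t,"top2")
q=w2p(t,[.49,.393,.02]).astype(int); a=cv2.resize(t["image"][q[1]-30:q[1]+30,q[0]-40:q[0]+40],(560,420))
cv2.imwrite("pics/c8.png",np.hstack([cv2.resize(c["image"],(400,300)),a[:300,80:480]]))
E
```

```text
[0.4426729  0.35341766 0.26010273] -0.07461887299161063 26.3
[291, 0, 124, 72, 6384] [348.  33.] rough [[0.539, 0.602], [0.221, 0.332]]
  circ [0.5941 0.2772 0.0555] 0.0005
[187, 80, 102, 103, 2638] [252. 124.] rough [[0.437, 0.54], [0.341, 0.444]]
  circ [0.4885 0.3927 0.0514] 0.0001
[471, 120, 89, 93, 5609] [515. 167.] rough [[0.382, 0.479], [0.058, 0.152]]
  circ [0.4306 0.1024 0.0493] 0.0004
```

View pics/c8.png

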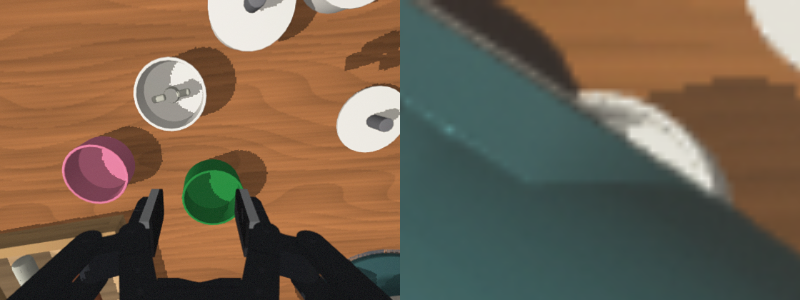

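Tub 1 holds the vertebra: it shows at (172,95) with wings on either side, inside the tub mouth at (170,93). Tubs 2 and 3 therefore stay shut. I'll zoom in for its pose.

```bash
python3 - <<'E'
from h import *
c=load("w8"); a=c["image"][70:190,170:310]; cv2.imwrite("pics/z8.png",cv2.resize(a,(700,600),interpolation=cv2.INTER_CUBIC))
E
```

```text
(no output)
```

View pics/z8.png

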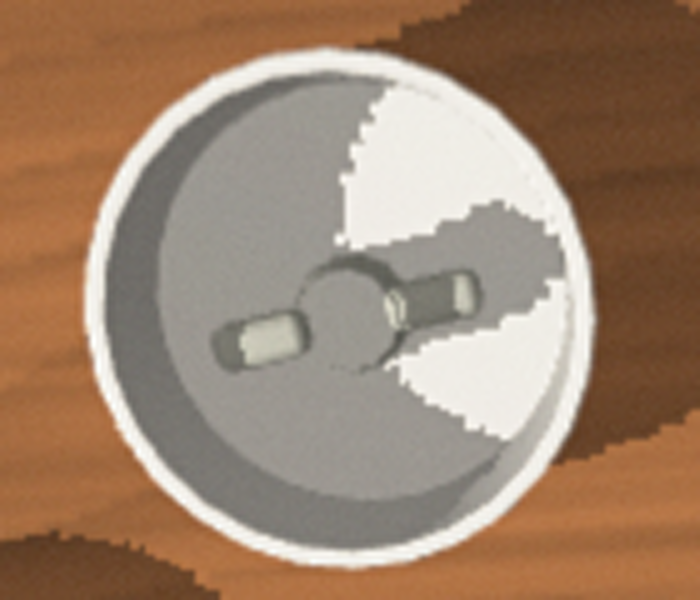

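The wing tips are at about (213,345) and (480,290) in the zoom, and the body is at (347,312).

```bash
python3 - <<'E'
from h import *
c=load("w8"); f=lambda u,v,z:p2w(c,u/5+170-.4,v/5+70-.4,z)[:2]
a,b=f(213,345,.024),f(480,290,.024); print(a,b,(a+b)/2,np.linalg.norm(a-b),np.arctan2(*(a-b)[::-1]),"body top",f(347,312,.039))
E
```

```text
[0.4825045  0.42438507] [0.48994234 0.3649294 ] [0.48622342 0.39465724] 0.05991909810050446 1.6952487047355862 body top [0.48900586 0.39242193]
```

```bash
python3 -c "
from h import *
print(get_state()['q'])"
```

```text
[-0.08309956  0.38957709 -0.81880094  1.70904134  0.30536748  1.17672085
 -2.63121456]
```

Emit:
{"api": "send_rows", "payload": {"commands": [{"tx": 0.45, "ty": 0.4, "tz": 0, "spin": -0.137, "gripper": -0.1}, {"tx": 0.45, "ty": 0.4, "tz": 0, "spin": -0.137, "gripper": -0.1}, {"tx": 0.45, "ty": 0.4, "tz": 0, "spin": -0.137, "gripper": -0.1}, {"tx": 0.45, "ty": 0.4, "tz": 0, "spin": -0.137, "gripper": -0.1}, {"tx": 0.45, "ty": 0.4, "tz": 0, "spin": -0.137, "gripper": -0.1}, {"tx": 0.45, "ty": 0.4, "tz": 0, "spin": -0.137, "gripper": -0.1}, {"tx": 0.45, "ty": 0.4, "tz": 0, "spin": -0.137, "gripper": -0.1}, {"tx": 0.45, "ty": 0.4, "tz": 0, "spin": -0.137, "gripper": -0.1}, {"tx": 0.45, "ty": 0.4, "tz": 0, "spin": -0.137, "gripper": -0.1}, {"tx": 0.45, "ty": 0.4, "tz": 0, "spin": -0.137, "gripper": -0.1}, {"tx": 0, "ty": 0, "tz": 0, "spin": 0, "gripper": -0.1}, {"tx": 0, "ty": 0, "tz": 0, "spin": 0, "gripper": -0.1}]}}

```text
time: 27.6
ee_pos: [0.4624, 0.367, 0.2333]
eef_rot: [0.262, -0.632, 0.295, 0.667]
wrist_force: [0.7, 0.3, 0.7]
gripper_width: 0.451
```

```bash
python3 - <<'E'
from h import *
p,R,s=pose(); print(p,np.arctan2(R[1,1],R[0,1])+np.pi/2,s["q"],s["gripper_width"])
E
```

```text
[0.46237431 0.36700715 0.23331644] -0.8102609360003612 [-1.23732317  0.46887887  0.7138441   1.66952009 -0.33868591  1.19654486
 -2.81210593] 0.4514377612344364
```

Joint 7 hit its range limit on that turn, so I'll reach the same grasp by turning the other way.

Emit:
{"api": "send_rows", "payload": {"commands": [{"tx": 0, "ty": 0, "tz": 0.3, "spin": 0.139, "gripper": -0.1}, {"tx": 0, "ty": 0, "tz": 0.3, "spin": 0.139, "gripper": -0.1}, {"tx": 0, "ty": 0, "tz": 0.3, "spin": 0.139, "gripper": -0.1}, {"tx": 0, "ty": 0, "tz": 0.3, "spin": 0.139, "gripper": -0.1}, {"tx": 0, "ty": 0, "tz": 0.3, "spin": 0.139, "gripper": -0.1}, {"tx": 0, "ty": 0, "tz": 0, "spin": 0.139, "gripper": -0.1}, {"tx": 0, "ty": 0, "tz": 0, "spin": 0.139, "gripper": -0.1}, {"tx": 0, "ty": 0, "tz": 0, "spin": 0.139, "gripper": -0.1}, {"tx": 0, "ty": 0, "tz": 0, "spin": 0.139, "gripper": -0.1}, {"tx": 0, "ty": 0, "tz": 0, "spin": 0.139, "gripper": -0.1}, {"tx": 0, "ty": 0, "tz": 0, "spin": 0.139, "gripper": -0.1}, {"tx": 0, "ty": 0, "tz": 0, "spin": 0.139, "gripper": -0.1}, {"tx": 0, "ty": 0, "tz": 0, "spin": 0.139, "gripper": -0.1}, {"tx": 0, "ty": 0, "tz": 0, "spin": 0.139, "gripper": -0.1}, {"tx": 0, "ty": 0, "tz": 0, "spin": 0.139, "gripper": -0.1}, {"tx": 0, "ty": 0, "tz": 0, "spin": 0.139, "gripper": -0.1}, {"tx": 0, "ty": 0, "tz": 0, "spin": 0.139, "gripper": -0.1}, {"tx": 0, "ty": 0, "tz": 0, "spin": 0.139, "gripper": -0.1}, {"tx": 0, "ty": 0, "tz": 0, "spin": 0, "gripper": -0.1}]}}

```text
time: 29.5
ee_pos: [0.463, 0.3665, 0.2496]
eef_rot: [0.55, 0.479, 0.508, -0.458]
wrist_force: [-0.9, -0.7, -1.0]
gripper_width: 0.448
```

```bash
python3 - <<'E'
from h import *
p,R,s=pose(); print(p,np.arctan2(R[1,1],R[0,1])+np.pi/2,R[:,0],s["q"],s["gripper_width"])
E
```

```text
[0.46299713 0.36654703 0.24963445] 1.692775214523765 [ 0.0659086  -0.01701326 -0.99768061] [-0.94565206  0.32187856  0.24161097  1.72151045 -0.02234271  1.06847757
 -0.58589873] 0.4484657783073366
```

The turn left a 3.9° tool tilt that spinning can't remove. That's small enough for the two grasps left, so I'm going on to take the vertebra, allowing for it.

Emit:
{"api": "send_rows", "payload": {"commands": [{"tx": 1.3, "ty": 1.3, "tz": -2, "spin": 0, "gripper": -0.1}, {"tx": 1.3, "ty": 1.35, "tz": -2, "spin": 0, "gripper": -0.1}, {"tx": 0, "ty": 0, "tz": -4, "spin": 0, "gripper": -0.1}, {"tx": 0, "ty": 0, "tz": -4, "spin": 0, "gripper": -0.1}, {"tx": 0, "ty": 0, "tz": -3, "spin": 0, "gripper": -0.1}, {"tx": 0, "ty": 0, "tz": -2, "spin": 0, "gripper": -0.1}, {"tx": 0, "ty": 0, "tz": -2, "spin": 0, "gripper": -0.1}, {"tx": 0, "ty": 0, "tz": 0, "spin": 0, "gripper": -0.1}, {"tx": 0, "ty": 0, "tz": 0, "spin": 0, "gripper": -0.1}]}}

```text
time: 30.4
ee_pos: [0.4889, 0.3937, 0.0593]
eef_rot: [0.549, 0.48, 0.506, -0.46]
wrist_force: [-0.9, 0.4, -0.4]
gripper_width: 0.446
```

```bash
python3 - <<'E'
from h import *
p,R,s=pose(); print(p,np.arctan2(R[1,1],R[0,1])+np.pi/2,R[:,0],s["gripper_width"])
E
```

```text
[0.48894869 0.39368274 0.05933473] 1.6868863893923496 [ 0.06452467 -0.01823356 -0.99774952] 0.4463946097548959
```

Emit:
{"api": "send_rows", "payload": {"commands": [{"tx": 0, "ty": 0, "tz": -1.5, "spin": 0, "gripper": -0.1}, {"tx": 0, "ty": 0, "tz": -1.5, "spin": 0, "gripper": -0.1}, {"tx": 0, "ty": 0, "tz": -1, "spin": 0, "gripper": -0.1}, {"tx": 0, "ty": 0, "tz": -0.6, "spin": 0, "gripper": -0.1}, {"tx": 0, "ty": 0, "tz": 0, "spin": 0, "gripper": -0.1}, {"tx": 0, "ty": 0, "tz": 0, "spin": 0, "gripper": -1}, {"tx": 0, "ty": 0, "tz": 0, "spin": 0, "gripper": -1}, {"tx": 0, "ty": 0, "tz": 0, "spin": 0, "gripper": -1}, {"tx": 0, "ty": 0, "tz": 0, "spin": 0, "gripper": -1}, {"tx": 0, "ty": 0, "tz": 0, "spin": 0, "gripper": -1}, {"tx": 0, "ty": 0, "tz": 0, "spin": 0, "gripper": -1}]}}

```text
time: 31.5
ee_pos: [0.489, 0.3938, 0.0131]
eef_rot: [0.55, 0.48, 0.507, -0.459]
wrist_force: [-1.0, -0.7, 7.2]
gripper_width: 0.271
```

Emit:
{"api": "send_rows", "payload": {"commands": [{"tx": 0, "ty": 0, "tz": 1, "spin": 0, "gripper": -1}, {"tx": 0, "ty": 0, "tz": 3, "spin": 0, "gripper": -1}, {"tx": 0, "ty": 0, "tz": 4, "spin": 0, "gripper": -1}, {"tx": 0, "ty": 0, "tz": 4, "spin": 0, "gripper": -1}, {"tx": 0, "ty": 0, "tz": 4, "spin": 0, "gripper": -1}, {"tx": 0, "ty": 0, "tz": 0, "spin": 0, "gripper": -1}]}}

```text
time: 32.1
ee_pos: [0.4908, 0.395, 0.1788]
eef_rot: [0.55, 0.483, 0.506, -0.456]
wrist_force: [1.3, 0.3, -1.2]
gripper_width: 0.273
```

Emit:
{"api": "send_rows", "payload": {"commands": [{"tx": 0.2, "ty": -3.7, "tz": 0, "spin": -0.088, "gripper": -1}, {"tx": 0.2, "ty": -3.7, "tz": 0, "spin": -0.088, "gripper": -1}, {"tx": 0.2, "ty": -3.7, "tz": 0, "spin": -0.088, "gripper": -1}, {"tx": 0.2, "ty": -3.7, "tz": 0, "spin": -0.088, "gripper": -1}, {"tx": 0.2, "ty": -3.7, "tz": 0, "spin": -0.088, "gripper": -1}, {"tx": 0.2, "ty": -3.7, "tz": 0, "spin": -0.088, "gripper": -1}, {"tx": 0.2, "ty": -3.7, "tz": 0, "spin": -0.088, "gripper": -1}, {"tx": 0.2, "ty": -3.7, "tz": 0, "spin": -0.088, "gripper": -1}, {"tx": 0.2, "ty": -3.7, "tz": 0, "spin": -0.088, "gripper": -1}, {"tx": 0.2, "ty": -3.7, "tz": 0, "spin": -0.088, "gripper": -1}, {"tx": 0.2, "ty": -3.7, "tz": 0, "spin": -0.088, "gripper": -1}, {"tx": 0.2, "ty": -3.7, "tz": 0, "spin": -0.088, "gripper": -1}, {"tx": 0.2, "ty": -3.7, "tz": 0, "spin": -0.088, "gripper": -1}, {"tx": 0.2, "ty": -3.7, "tz": 0, "spin": -0.088, "gripper": -1}, {"tx": 0.2, "ty": -3.7, "tz": 0, "spin": -0.088, "gripper": -1}, {"tx": 0.2, "ty": -3.7, "tz": 0, "spin": -0.088, "gripper": -1}, {"tx": 0.2, "ty": -3.7, "tz": 0, "spin": -0.088, "gripper": -1}, {"tx": 0.2, "ty": -3.7, "tz": 0, "spin": -0.088, "gripper": -1}, {"tx": 0, "ty": 0, "tz": 0, "spin": 0, "gripper": -1}]}}

```text
time: 34.0
ee_pos: [0.5236, -0.2774, 0.173]
eef_rot: [-0.057, -0.698, -0.01, 0.714]
wrist_force: [-0.2, 0.2, -0.3]
gripper_width: 0.273
```

```bash
python3 - <<'E'
from h import *
p,R,s=pose(); print(p,np.arctan2(R[1,1],R[0,1])+np.pi/2,R[:,0],s["q"][6],s["gripper_width"])
g=p-.019*R[:,0]; print("left cm",(np.array([.524,-.357])-g[:2])*100)
E
```

```text
[ 0.52357507 -0.27744971  0.17298927] 0.09639611565044426 [-0.02046329 -0.06682057 -0.99755514] -0.7738154243775149 0.2727143502539889
left cm [ 3.61256755e-03 -8.08198766e+00]
```

Emit:
{"api": "send_rows", "payload": {"commands": [{"tx": 0, "ty": -2.7, "tz": 0, "spin": -0.057, "gripper": -1}, {"tx": 0, "ty": -2.7, "tz": 0, "spin": -0.057, "gripper": -1}, {"tx": 0, "ty": -2.7, "tz": 0, "spin": -0.057, "gripper": -1}, {"tx": 0, "ty": 0, "tz": -3, "spin": 0, "gripper": -1}, {"tx": 0, "ty": 0, "tz": -3, "spin": 0, "gripper": -1}, {"tx": 0, "ty": 0, "tz": -2, "spin": 0, "gripper": -1}, {"tx": 0, "ty": 0, "tz": -2, "spin": 0, "gripper": -1}, {"tx": 0, "ty": 0, "tz": -1, "spin": 0, "gripper": -1}, {"tx": 0, "ty": 0, "tz": -0.6, "spin": 0, "gripper": -1}, {"tx": 0, "ty": 0, "tz": 0, "spin": 0, "gripper": -1}, {"tx": 0, "ty": 0, "tz": 0, "spin": 0, "gripper": -1}]}}

```text
time: 35.1
ee_pos: [0.5251, -0.3536, 0.0574]
eef_rot: [0.002, -0.697, 0.045, 0.716]
wrist_force: [0.6, -0.7, -0.7]
gripper_width: 0.273
```

Lowering the last few millimetres, releasing, and backing off for a look.

Emit:
{"api": "send_rows", "payload": {"commands": [{"tx": 0, "ty": 0, "tz": -0.35, "spin": 0, "gripper": -1}, {"tx": 0, "ty": 0, "tz": 0, "spin": 0, "gripper": -1}, {"tx": 0, "ty": 0, "tz": 0, "spin": 0, "gripper": -0.1}, {"tx": 0, "ty": 0, "tz": 0, "spin": 0, "gripper": -0.1}, {"tx": 0, "ty": 0, "tz": 0, "spin": 0, "gripper": -0.1}, {"tx": 0, "ty": 0, "tz": 0, "spin": 0, "gripper": -0.1}, {"tx": 0, "ty": 0, "tz": 0, "spin": 0, "gripper": -0.1}, {"tx": 0, "ty": 0, "tz": 1, "spin": 0, "gripper": -0.1}, {"tx": 0, "ty": 0, "tz": 2, "spin": 0, "gripper": -0.1}, {"tx": 0, "ty": 0, "tz": 4, "spin": 0, "gripper": -0.1}, {"tx": 0, "ty": 0, "tz": 4, "spin": 0, "gripper": -0.1}, {"tx": -0.5, "ty": 2, "tz": 4, "spin": 0, "gripper": 0.1}, {"tx": -1, "ty": 3, "tz": 4, "spin": 0, "gripper": 0.1}, {"tx": -1, "ty": 3, "tz": 4, "spin": 0, "gripper": 0.1}, {"tx": -1, "ty": 3, "tz": 0, "spin": 0, "gripper": 0.1}, {"tx": -1, "ty": 3, "tz": 0, "spin": 0, "gripper": 0.1}, {"tx": -1, "ty": 3, "tz": 0, "spin": 0, "gripper": 0.1}, {"tx": 0, "ty": 0, "tz": 0, "spin": 0, "gripper": 0.1}]}}

```text
time: 36.9
ee_pos: [0.4696, -0.1812, 0.2819]
eef_rot: [0.001, -0.696, 0.043, 0.716]
wrist_force: [0.5, 0.4, -0.1]
gripper_width: 0.554
```

```bash
python3 - <<'E'
from h import *
p,R,s=pose(); print(p,np.arctan2(R[1,1],R[0,1])+np.pi/2,R[:,0],s["time"])
c=cam("wrist"); save(c,"w9"); lids(c,.011,2500)
t=cam("top"); save(t,"top3"); lids(t,.055,300); bones(t,60,160)
E
```

```text
[ 0.46962981 -0.18121835  0.28193445] -0.06211754877647313 [-0.02991239 -0.05772701 -0.99788418] 36.9
[17, 170, 94, 82, 4886] [ 63. 210.] rough [[0.366, 0.474], [0.019, 0.127]]
  circ [0.4196 0.0734 0.0542] 0.0002
[399, 237, 161, 86, 4554] [464. 277.] rough [[0.203, 0.327], [-0.581, -0.358]]
  circ [ 0.2622 -0.4594  0.1021] 0.0143
[482, 323, 78, 78, 2992] [528. 361.] rough [[0.016, 0.177], [-0.636, -0.502]]
  circ [ 0.0978 -0.5853  0.0829] 0.0077
[245, 177, 38, 37, 949] [263. 195.] rough [[0.579, 0.686], [0.099, 0.206]]
  circ [0.632  0.1528 0.0539] 0.0003
[202, 191, 38, 38, 942] [220. 210.] rough [[0.538, 0.647], [0.224, 0.331]]
  circ [0.5926 0.2775 0.0537] 0.0003
[164, 230, 35, 35, 362] [189. 247.] rough [[0.438, 0.535], [0.341, 0.437]]
  circ [0.4869 0.3911 0.0501] 0.0005
[274, 251, 37, 38, 980] [292. 270.] rough [[0.365, 0.469], [0.025, 0.127]]
  circ [0.4168 0.0754 0.0521] 0.0002
[454, 301, 76, 48, 1495] [484. 321.] rough [[0.2, 0.321], [-0.564, -0.355]]
  circ [ 0.1914 -0.4923  0.1354] 0.014
[474, 351, 86, 69, 2648] [519. 390.] rough [[0.022, 0.191], [-0.625, -0.39]]
  circ [ 0.1638 -0.4779  0.1423] 0.0181
[383, 221, 16, 14, 130] ctr [ 535.5 -213.6] dims [37. 44.] axis ang 3.077 lit 114
[294, 394, 41, 26, 100] ctr [56.4 31.7] dims [ 29. 125.] axis ang 2.116 lit 122
```

View pics/w9.png

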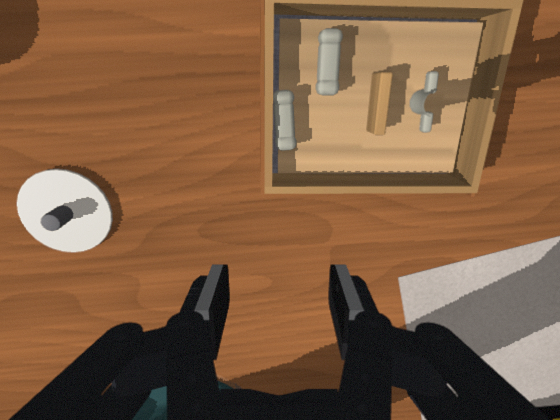

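Bone A at (329,62) and the vertebra at (425,102) are on the sheet. Bone B at (286,120) now lies against the crate's left wall, so it has been knocked aside. I'll zoom in on it.

```bash
python3 - <<'E'
from h import *
c=load("w9"); a=c["image"][0:200,255:525]; cv2.imwrite("pics/z9.png",cv2.resize(a,(800,592),interpolation=cv2.INTER_CUBIC))
E
```

```text
(no output)
```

View pics/z9.png

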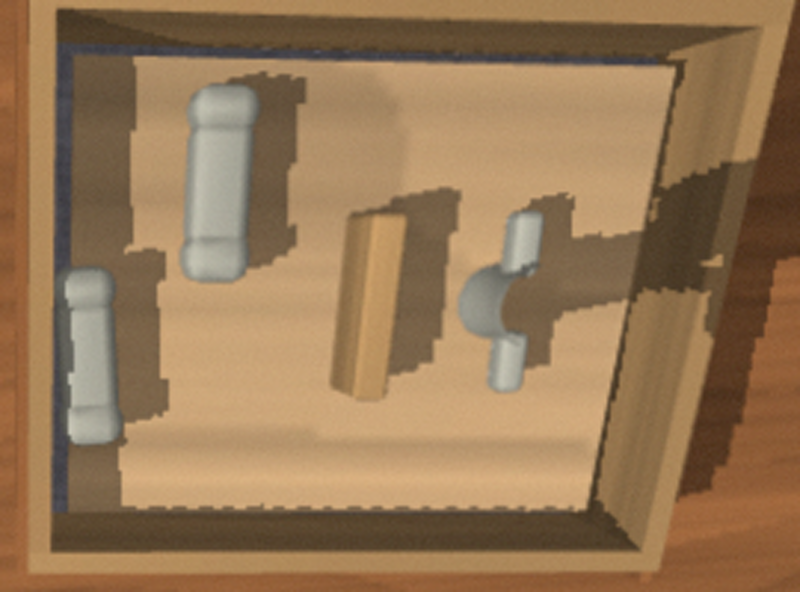

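Emit:
{"api": "send_rows", "payload": {"commands": [{"tx": -1.5, "ty": -2, "tz": -3, "spin": 0, "gripper": 0.1}, {"tx": -1.5, "ty": -2, "tz": -3, "spin": 0, "gripper": 0.1}, {"tx": -1.5, "ty": -2, "tz": -3, "spin": 0, "gripper": 0.1}, {"tx": 0, "ty": 0, "tz": 0, "spin": 0, "gripper": 0.1}, {"tx": 0, "ty": 0, "tz": 0, "spin": 0, "gripper": 0.1}]}}

```text
time: 37.5
ee_pos: [0.4248, -0.2459, 0.1917]
eef_rot: [0.003, -0.696, 0.046, 0.717]
wrist_force: [0.6, 0.9, 0.8]
gripper_width: 0.552
```

```bash
python3 - <<'E'
from h import *
p,R,s=pose(); print(p)
c=cam("wrist"); save(c,"w10"); print("cam",-c["R"].T@c["t"])
t=cam("top"); save(t,"top4"); q=w2p(t,[.528,-.302,.05]).astype(int)
b=t["image"][q[1]-42:q[1]+42,q[0]-55:q[0]+55]
w=c["image"][:330]
cv2.imwrite("pics/z10.png",np.hstack([cv2.resize(w,(440,260)),cv2.resize(b,(340,260),interpolation=cv2.INTER_CUBIC)]))
E
```

```text
[ 0.42478871 -0.24590322  0.19168994]
cam [ 0.5140468  -0.24255547  0.33144084]
```

View pics/z10.png

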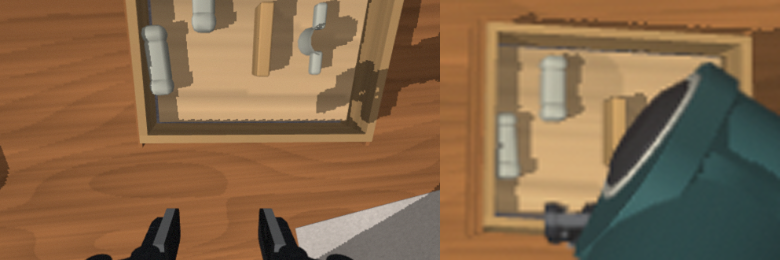

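```bash
python3 - <<'E'
from h import *
C=np.array([.528,-.302]);a=-.075;X=np.array([np.cos(a),np.sin(a)]);Y=np.array([-X[1],X[0]])
for n in("w9","w10"):
    c=load(n); hsv=cv2.cvtColor(c["image"],cv2.COLOR_BGR2HSV); H,S,V=cv2.split(hsv)
    for nm,o in(("A",(.038,.055)),("B",(-.033,.097)),("vert",(0,-.055))):
        m=((S<70)&(V>70)).astype(np.uint8); z=.066 if nm!="vert" else .066
        n2,l,st,ce=cv2.connectedComponentsWithStats(m)
        q=w2p(c,[*(C+o[0]*X+o[1]*Y),z]).astype(int)
        if not(0<=q[1]<420): continue
        ids=[i for i in np.unique(l[max(q[1]-8,0):q[1]+8,q[0]-8:q[0]+8]) if i and st[i][4]>60]
        for i in ids:
            v,u=np.nonzero(l==i); W=np.array([p2w(c,x,y,z)[:2] for x,y in zip(u,v)])-C
            L=np.c_[W@X,W@Y]*1000; r=cv2.minAreaRect(L.astype(np.float32)); print(n,nm,st[i].tolist(),np.round(r[0],1),np.round(r[1],1),round(r[2],1),"ext",L.min(0).round(1),L.max(0).round(1))
    # rims & sheet edge left side, crate frame
c=load("w9")
for nm,(u,v),z in(("gap sheet edge top",(72,60),.045),("sheet edge bottom",(68,500),.045),("inner wall top rim",(57,20),.074),("inner rim bottom",(50,545),.074),("sheet right top",(680,65),.045),("sheet right bot",(590,508),.045)):
    w=p2w(c,u/2.963+255-.3,v/2.96-.3,z)[:2]-C; print(nm,(w@X*1000).round(1),(w@Y*1000).round(1))
E
```

```text
w9 A [316, 28, 27, 67, 1471] [38.3 56.9] [58.5 23. ] 0.4 ext [ 9.  45.6] [67.5 68.6]
w9 B [272, 60, 25, 113, 1506] [-15.8  98.6] [ 24.9 110.1] 89.7 ext [-70.8  86.3] [ 39.3 111.3]
w9 vert [410, 71, 29, 62, 830] [  1.5 -41.9] [59.6 26. ] 2.2 ext [-28.  -55.6] [ 31.5 -28.8]
w10 B [180, 0, 42, 148, 2784] [-18.1  97.6] [97.4 22.9] 4.9 ext [-67.2  84.4] [ 30.5 110.3]
gap sheet edge top 76.1 104.3
sheet edge bottom -72.3 103.9
inner wall top rim 82.3 110.7
inner rim bottom -81.6 111.9
sheet right top 78.2 -102.3
sheet right bot -76.1 -102.6
```

The sheet lies centred, with its edges at ±103 mm. Bone B lies flat with its centre about 97 mm out, so it's still on the sheet and clear of the other pieces. It touches the wall, so no finger fits behind it, and I'm leaving it there. Next is lid 1.

Emit:
{"api": "send_rows", "payload": {"commands": [{"tx": 0, "ty": 3.5, "tz": 0, "spin": 0, "gripper": 0.1}, {"tx": 0, "ty": 3.5, "tz": 0, "spin": 0, "gripper": 0.1}, {"tx": 0, "ty": 3.5, "tz": 0, "spin": 0, "gripper": 0.1}, {"tx": 0, "ty": 3.5, "tz": 0, "spin": 0, "gripper": 0.1}, {"tx": 0, "ty": 3.5, "tz": 0, "spin": 0, "gripper": 0.1}, {"tx": 0, "ty": 3.5, "tz": 0, "spin": 0, "gripper": 0.1}, {"tx": 0, "ty": 3.5, "tz": 0, "spin": 0, "gripper": 0.1}, {"tx": -0.3, "ty": 3.5, "tz": 0, "spin": 0, "gripper": 0.1}, {"tx": -0.3, "ty": 3.8, "tz": 0, "spin": 0, "gripper": 0.1}, {"tx": 0, "ty": 0, "tz": -3, "spin": 0, "gripper": 0.1}, {"tx": 0, "ty": 0, "tz": -3, "spin": 0, "gripper": 0.1}, {"tx": 0, "ty": 0, "tz": -3, "spin": 0, "gripper": 0.1}, {"tx": 0, "ty": 0, "tz": -2, "spin": 0, "gripper": 0.1}, {"tx": 0, "ty": 0, "tz": 0, "spin": 0, "gripper": 0.1}, {"tx": 0, "ty": 0, "tz": 0, "spin": 0, "gripper": 0.1}]}}

```text
time: 39.1
ee_pos: [0.4199, 0.0737, 0.0825]
eef_rot: [0.002, -0.696, 0.045, 0.716]
wrist_force: [0.3, -0.9, 0.9]
gripper_width: 0.548
```

Emit:
{"api": "send_rows", "payload": {"commands": [{"tx": 0, "ty": -0.1, "tz": -2, "spin": 0, "gripper": 0.1}, {"tx": 0, "ty": 0, "tz": -2, "spin": 0, "gripper": 0.1}, {"tx": 0, "ty": 0, "tz": -1.2, "spin": 0, "gripper": 0.1}, {"tx": 0, "ty": 0, "tz": -0.9, "spin": 0, "gripper": 0.1}, {"tx": 0, "ty": 0, "tz": 0, "spin": 0, "gripper": 0.1}, {"tx": 0, "ty": 0, "tz": 0, "spin": 0, "gripper": -1}, {"tx": 0, "ty": 0, "tz": 0, "spin": 0, "gripper": -1}, {"tx": 0, "ty": 0, "tz": 0, "spin": 0, "gripper": -1}, {"tx": 0, "ty": 0, "tz": 0, "spin": 0, "gripper": -1}, {"tx": 0, "ty": 0, "tz": 0, "spin": 0, "gripper": -1}, {"tx": 0, "ty": 0, "tz": 0, "spin": 0, "gripper": -1}]}}

```text
time: 40.2
ee_pos: [0.4196, 0.0725, 0.0214]
eef_rot: [0.002, -0.697, 0.045, 0.716]
wrist_force: [-3.9, -1.2, 15.2]
gripper_width: 0.234
```

Emit:
{"api": "send_rows", "payload": {"commands": [{"tx": 0, "ty": 0, "tz": 1, "spin": 0, "gripper": -1}, {"tx": 0, "ty": 0, "tz": 2, "spin": 0, "gripper": -1}, {"tx": 0, "ty": 0, "tz": 4, "spin": 0, "gripper": -1}, {"tx": 0, "ty": 0, "tz": 4, "spin": 0, "gripper": -1}, {"tx": 0, "ty": 0, "tz": 4, "spin": 0, "gripper": -1}, {"tx": 0.7, "ty": 3.2, "tz": 0, "spin": 0, "gripper": -1}, {"tx": 0.7, "ty": 3.2, "tz": 0, "spin": 0, "gripper": -1}, {"tx": 0.7, "ty": 3.2, "tz": 0, "spin": 0, "gripper": -1}, {"tx": 0.7, "ty": 3.2, "tz": 0, "spin": 0, "gripper": -1}, {"tx": 0.7, "ty": 3.2, "tz": 0, "spin": 0, "gripper": -1}, {"tx": 0.7, "ty": 3.2, "tz": 0, "spin": 0, "gripper": -1}, {"tx": 0.7, "ty": 3.2, "tz": 0, "spin": 0, "gripper": -1}, {"tx": 0.7, "ty": 3.2, "tz": 0, "spin": 0, "gripper": -1}, {"tx": 0.7, "ty": 3.2, "tz": 0, "spin": 0, "gripper": -1}, {"tx": 0.7, "ty": 3.2, "tz": 0, "spin": 0, "gripper": -1}, {"tx": 0, "ty": 0, "tz": 0, "spin": 0, "gripper": -1}, {"tx": 0, "ty": 0, "tz": 0, "spin": 0, "gripper": -1}]}}

```text
time: 41.9
ee_pos: [0.489, 0.3924, 0.171]
eef_rot: [0.002, -0.696, 0.045, 0.716]
wrist_force: [0.4, -1.2, -0.9]
gripper_width: 0.237
```

```bash
python3 - <<'E'
from h import *
p,R,s=pose(); print(p,R[:,0],s["gripper_width"],s["time"])
t=cam("top"); save(t,"top5"); lids(t,.050,150)
E
```

```text
[0.48901051 0.39243727 0.17100431] [-0.03013248 -0.06090807 -0.99768845] 0.23695421597327487 41.9
[210, 156, 15, 14, 162] [217. 162.] rough [[0.714, 0.754], [0.267, 0.309]]
  circ [0.7343 0.2877 0.0211] 0.0006
[245, 177, 38, 35, 781] [261. 193.] rough [[0.586, 0.687], [0.099, 0.207]]
  circ [0.6336 0.1528 0.0539] 0.0009
[202, 191, 38, 31, 748] [220. 206.] rough [[0.559, 0.648], [0.224, 0.331]]
  circ [0.5942 0.2782 0.0536] 0.0004
[166, 233, 33, 33, 531] [183. 252.] rough [[0.436, 0.526], [0.342, 0.433]]
  circ [0.4854 0.3902 0.0487] 0.0026
[468, 296, 92, 124, 8337] [521. 368.] rough [[0.021, 0.334], [-0.638, -0.381]]
  circ [ 0.0567 -0.674   0.2779] 0.0243
[119, 314, 26, 30, 175] [130. 325.] rough [[0.227, 0.303], [0.49, 0.556]]
  circ [0.2437 0.5014 0.0543] 0.0021
[56, 359, 4, 48, 160] [ 58. 380.] rough [[0.071, 0.19], [0.707, 0.724]]
  circ [0.155  0.3876 0.3325] 0.0019
```

Emit:
{"api": "send_rows", "payload": {"commands": [{"tx": 0, "ty": 0.1, "tz": -3, "spin": 0, "gripper": -1}, {"tx": 0, "ty": 0, "tz": -3, "spin": 0, "gripper": -1}, {"tx": 0, "ty": 0, "tz": -2, "spin": 0, "gripper": -1}, {"tx": 0, "ty": 0, "tz": -1, "spin": 0, "gripper": -1}, {"tx": 0, "ty": 0, "tz": -0.5, "spin": 0, "gripper": -1}, {"tx": 0, "ty": 0, "tz": -0.3, "spin": 0, "gripper": -1}, {"tx": 0, "ty": 0, "tz": -0.3, "spin": 0, "gripper": -1}, {"tx": 0, "ty": 0, "tz": 0, "spin": 0, "gripper": -1}, {"tx": 0, "ty": 0, "tz": 0, "spin": 0, "gripper": -1}]}}

```text
time: 42.85
ee_pos: [0.4893, 0.3936, 0.07]
eef_rot: [0.002, -0.696, 0.045, 0.716]
wrist_force: [0.1, -1.0, -0.4]
gripper_width: 0.233
```

Emit:
{"api": "send_rows", "payload": {"commands": [{"tx": 0, "ty": 0, "tz": -0.2, "spin": 0, "gripper": -1}, {"tx": 0, "ty": 0, "tz": -0.15, "spin": 0, "gripper": -1}, {"tx": 0, "ty": 0, "tz": 0, "spin": 0, "gripper": -1}, {"tx": 0, "ty": 0, "tz": 0, "spin": 0, "gripper": -1}]}}

```text
time: 43.25
ee_pos: [0.4892, 0.3934, 0.0662]
eef_rot: [0.002, -0.696, 0.045, 0.716]
wrist_force: [-0.4, -1.6, 2.8]
gripper_width: 0.235
```

Contact is light. Releasing, lifting clear, and looking at the lid.

Emit:
{"api": "send_rows", "payload": {"commands": [{"tx": 0, "ty": 0, "tz": 0, "spin": 0, "gripper": 0.1}, {"tx": 0, "ty": 0, "tz": 0, "spin": 0, "gripper": 0.1}, {"tx": 0, "ty": 0, "tz": 0, "spin": 0, "gripper": 0.1}, {"tx": 0, "ty": 0, "tz": 0, "spin": 0, "gripper": 0.1}, {"tx": 0, "ty": 0, "tz": 0, "spin": 0, "gripper": 0.1}, {"tx": 0, "ty": 0, "tz": 1, "spin": 0, "gripper": 0.1}, {"tx": 0, "ty": 0, "tz": 3, "spin": 0, "gripper": 0.1}, {"tx": 0, "ty": 0, "tz": 4, "spin": 0, "gripper": 0.1}, {"tx": -1, "ty": -1, "tz": 4, "spin": 0, "gripper": 0.1}, {"tx": -1, "ty": -1, "tz": 4, "spin": 0, "gripper": 0.1}, {"tx": -2, "ty": -1, "tz": 3, "spin": 0, "gripper": 0.1}, {"tx": -1.5, "ty": -1, "tz": 0, "spin": 0, "gripper": 0.1}, {"tx": 0, "ty": 0, "tz": 0, "spin": 0, "gripper": 0.1}, {"tx": 0, "ty": 0, "tz": 0, "spin": 0, "gripper": 0.1}]}}

```text
time: 44.65
ee_pos: [0.4341, 0.3536, 0.2567]
eef_rot: [0.002, -0.696, 0.045, 0.716]
wrist_force: [-0.4, -0.1, -0.6]
gripper_width: 0.55
```

```bash
python3 - <<'E'
from h import *
c=cam("wrist"); save(c,"w11"); lids(c,.055,4000); print(get_state()["time"])
s=cam("scene"); save(s,"s2"); q=w2p(s,[.55,.3,.05]).astype(int); r=w2p(s,[.528,-.302,.05]).astype(int); print(q,r)
f=lambda q:cv2.resize(s["image"][max(q[1]-60,0):q[1]+60,q[0]-80:q[0]+80],(400,300),interpolation=cv2.INTER_CUBIC)
cv2.imwrite("pics/z11.png",np.vstack([np.hstack([f(q),f(r)]),np.hstack([cv2.resize(c["image"],(400,300)),cv2.resize(cam("top")["image"],(400,300))])]))
E
```

```text
[279, 0, 122, 56, 5177] [337.  23.] rough [[0.539, 0.586], [0.225, 0.332]]
  circ [0.5948 0.2789 0.0561] 0.0005
[164, 59, 114, 117, 9049] [218. 117.] rough [[0.435, 0.544], [0.34, 0.449]]
  circ [0.4892 0.3946 0.0543] 0.0001
44.7
[347 227] [146 176]
```

View pics/z11.png

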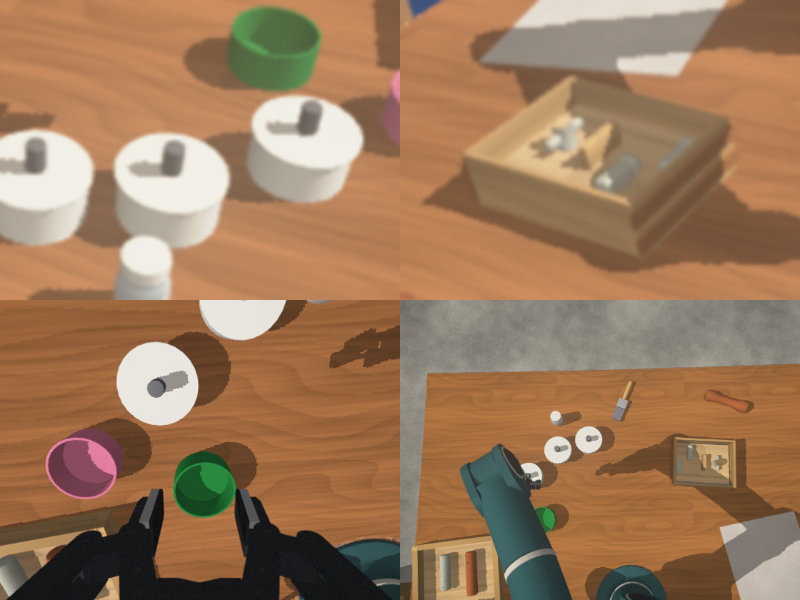

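The lid fits the same circle on tub 1 as before it was opened (54.3 mm radius, about 1 mm off). To check that it sits level, I'll compare the scene camera with its first picture.

```bash
python3 - <<'E'
from h import *
a,b=load("scene0"),load("s2")
q=w2p(a,[.489,.393,.05]).astype(int)
for n,c in(("before",a),("after",b)):
    g=c["image"]; hsv=cv2.cvtColor(g,cv2.COLOR_BGR2HSV)[q[1]-40:q[1]+40,q[0]-45:q[0]+45]
    m=((hsv[...,1]<60)&(hsv[...,2]>205)).astype(np.uint8); k,l,st,_=cv2.connectedComponentsWithStats(m); i=1+st[1:,4].argmax()
    cn=max(cv2.findContours((l==i).astype(np.uint8),0,1)[0],key=cv2.contourArea); print(n,st[i],np.round(cv2.fitEllipse(cv2.convexHull(cn)),1) if 0 else cv2.fitEllipse(cv2.convexHull(cn)))
    kn=((hsv[...,2]<130)&(hsv[...,1]<60)); kn[45:]=0; v,u=np.nonzero(kn); print(" knob",u.mean().round(1),v.mean().round(1),len(u), "top row",v.min())
d=cv2.absdiff(a["image"],b["image"]).max(2)[q[1]-30:q[1]+30,q[0]-30:q[0]+30]; print("diff>40 px:",(d>40).sum())
E
```

```text
before [ 25  26  43  40 846] ((47.05653381347656, 43.52219009399414), (35.11293029785156, 47.23769760131836), 128.0197296142578)
 knob 46.4 35.3 61 top row 30
after [ 25  25  44  42 899] ((48.12580871582031, 44.48622131347656), (36.033302307128906, 48.43792724609375), 126.34891510009766)
 knob 46.7 35.3 54 top row 31
diff>40 px: 14
```

```bash
python3 -c "
from h import *
print(close_job())"
```

```text
the job is handed in; nothing more can be done
None
```

The job is done and handed in at about 45 s. The separator is in the crate with its bar up, and both loose bone pieces and the vertebra are on it, side by side. Only two bone pieces were on the bench. The vertebra was in tub 1, so tubs 2 and 3 were never opened, and lid 1 went back on after the vertebra was packed.

**Last checks**
- **Sheet:** It lies centred, with its long edges at about ±103 mm.
- **Lid 1:** It is level and home. The circle fit is within about 1 mm of the original, and the scene picture is almost unchanged from the first one.
- **Bone A and vertebra:** Both stand clear of each other and of the bar.
- **Jar, brush, tubs 2 and 3:** I never went near these, and they look unmoved in the last pictures.

**What did not go as planned**
- **Bone B:** It was found about 4 cm from where I laid it, against the crate wall. It still looks flat and its centre (about 97 mm out) is over the sheet, but its edge overhangs the sheet by about 5 mm. No finger fits between it and the wall, so I left it.
- **Tool tilt:** One spin hit joint 7's range limit and left the tool tilted by 3.9°. The vertebra and lid 1 were placed with that tilt.
- **Camera disagreement:** The top and wrist cameras disagreed by 2–3 mm. I mostly followed the wrist camera.

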